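# Empty the rotary gauge stand

## Robot

A 6-joint arm with a two-finger parallel gripper is mounted at the origin on the work surface; the furniture and walls round the work are solid. World frame = base frame: x ahead of the robot, y to its left, z up, the work surface at z = 0. Lengths are in m, angles in rad, forces in N, time in s.
With the tool pointing down it reaches from about 0.3 to 0.875 m from the base axis. Payload 6.4 kg.
Tool frame: the origin (TCP) lies midway between the tips of the shut fingers; the grasp point (between the pads) lies 19 mm behind it; z points along the fingers, y is the line along which they close (so a half turn about z gives the same grasp; the last joint's range is limited). The gripper opens to 88 mm and grips with 3 to 60 N. Pads are 18 mm wide; open, the fingers measure 123 mm over their backs; the gripper's body (75 mm by 187 mm) begins 45 mm behind the grasp point.
Start: joints at [-1.354, 0.181, 1.607, -0, 1.354, -0.206], TCP at [0.236, -0.524, 0.201] pointing down, gripper open.
Joint ranges: [-2.99, 2.99], [-0.89, 2.07], [0.3, 2.58], [-1.14, 4.28], [0, 2.63], [-3.12, 3.12]. Speed limits (rad/s): [2.57, 2.57, 3.01, 3.14, 3.14, 3.14].

## Interface

Orientations are given as a rotation vector (axis times angle).
In Python, from workcell import * gives the robot as it stands. The module is installed in compiled form; this text tells all that it offers.
- The arm moves only by the tool servo_tool, never from a script. Its argument "targets" is a list of rows, each an object of numbers: "wx", "wy", "wz": the turn, a rotation vector about the tool's x, y, z in rad; "x", "y", "z": the shift along the tool's x, y, z in m; "fingers": the opening, from -1 (shut) to 1 (fully open). In form: [{"wx": .., "wy": .., "wz": .., "x": .., "y": .., "z": .., "fingers": ..}, ...]. A call has 1 to 5 rows; each row shifts and turns the commanded pose from where the row before left it, along the tool's axes as they then stand; what a row does not reach is not made up. A row lasts 1/10 s, in which the tool goes at most 50 mm and 8.59 degrees, less where a joint would pass 70% of its speed; a pose out of reach is approached as far as the arm can. A call with a gripper value outside its range is refused whole. The fingers move at their own pace and stop on an object; the grip force is fixed at half the most. Time passes only in rows, so rows that do not move let the fingers close. It gives the time, the measured TCP pose, the force, the opening and the grip force at its end, in the units of the state.
- read_state(): the state, without advancing time (a new reading comes with each control period).
- get_image(name): name is "scene" or "top" or "wrist"; returns (picture, depth): 400x640x3 uint8, blue, green, red; 400x640 float32, m along the optical axis (not along the pixel's ray), 0 where there is no reading.
- camera_model(name): a dict with "camera_matrix" (3x3 intrinsics, pixels), "R" (3x3) and "t" (3): a world point X has camera coordinates R X + t; the wrist camera has in their place "tool_from_camera" (4x4, takes a point from camera to tool coordinates, whose origin is the TCP and whose axes are the flange's). Camera axes: x right, y down, z forward; pixel columns grow to the right and rows downward; lengths in m; the calibration is good to about 2 mm. A picture is of the moment at which its call begins: read the wrist's pose just before it. camera_model takes no time and is no camera call.
- sign_off(): hands the job in; it is judged then, once.
The state is a dict: "time_s": time; "joints": joint angles; "joint_vel": joint speeds; "tau": joint torques, N m; "tool_pos": TCP position; "tool_rot": TCP orientation; "contact_force": force on the tool from outside, world axes, zero at the start; "ft_torque": the same for the moment, N m; "grip_width": opening from 0.0 (shut) to 1.0 (fully open); "finger_force": force on a finger pad.
Only numpy, scipy, OpenCV 4.12 (cv2) and the standard library are available. Lean on these libraries where they do the work, as an engineer would, in place of code of your own. Each camera call takes 0.05 s, during which the arm holds its last target. There are 200 camera calls.

## Task

Empty the rotary gauge stand into the blue-lined tray: draw the spring pin by its black knob, turn the wheel until a pocket with a plug gauge stands under the gap in the clear guard and let the pin drop into that hole, then pull the gauge up out of its pocket and put it in the tray. Go on until every gauge lies in the tray, then turn the empty wheel back to the hole with the red dot and leave it there with the pin fully dropped in. Do not knock over the glue bottle.

Things in the scene. Friction and masses are not known exactly. Their poses are not given: they have to be found in the camera images.
- stand: Fixed rotary gauge stand: grey square base 236 x 236 mm, 10 mm thick; origin at the centre of its underside, z up; its front faces its own -x, roughly toward the robot. Four posts at x, y = +-104 mm carry a clear guard sheet 226 mm square (z = 140 to 144 mm) that covers all the wheel's pockets except at the gap in its front.
- gap (a point): Centre of the gap in the guard, 90 mm in front of the wheel's axis (stand x = -90 mm, y = 0), at the guard's top (144 mm above the desk); a pocket at the gap is straight below. The gap is a slot 96 mm wide (stand y = -48 to +48 mm) from x = -61 mm out to the open front edge. Axes as stand.
- index_plate: Fixed round aluminium plate on the guard, 133 mm across, top 152 mm above the desk; origin on the wheel's axis, axes as stand. Five holes 50 mm from the axis at -90, -45, 0, +45, +90 degrees (0 = the stand's +x, the rear; counter-clockwise from above is positive). A red dot beside the -90 degree hole marks home.
- wheel (a joint): Angle of the wheel about its upright axis, rad; 0 = home (knob at the red dot), grows counter-clockwise seen from above; stops at -0.06 and 3.2. Holes lie at 0, 0.785, 1.571, 2.356, 3.142. Friction about 0.06 N m: it stays where it is left. A pin dropped in a hole locks it with about +-0.04 rad of play.
- wheel_axis (a point): Point on the wheel's axis, 168 mm above the desk; turns with the wheel (axes as the stand's at home). The wheel is a dark disc (top 20 mm above the desk) with four blue square pockets, 22 mm wide and 42 mm deep, 90 mm from the axis. Pocket k comes under the gap at wheel angle k x 0.785 rad; at home none is there and pockets 1, 2, 3, 4 stand at +135, +90, +45, 0 degrees in the stand.
- pin (a joint): Lift of the spring pin, m: 0 = fully dropped in a hole, about 0.0065 = resting on the plate between holes, at most 0.014. Lifted 0.008 or more the wheel turns freely; the spring pulls it down with 4.5 N (6.5 N fully drawn). Let go over a hole (within about 0.03 rad) it drops in; let go between holes it rides on the plate and drops in when the wheel reaches one.
- knob (a point): Grip point of the pin's black upright knob, 26 mm across, 26 mm high (16 mm below to 10 mm above this point), at the end of the blue crank 50 mm from the axis, in the stand's frame at wheel angle - 90 degrees; 190 mm above the desk with the pin dropped. It spins freely, so the hand need not turn with it. Crank and barrel below reach up to 170 mm. Lift it to draw the pin, move it round to turn the wheel.
- tray: Loose grey tray, 176 x 136 x 32 mm (x, y, z), 4 mm walls and floor, lined with blue felt; origin at the centre of its underside, long side along its own x. 0.6 kg.
- tray_in (a point): Centre of the tray's inner floor, 5 mm above its underside; axes as the tray.
- glue: White adhesive bottle with blue collar, 34 mm across, 126 mm high, standing to the right of the stand; origin at the centre of its underside. Leave it standing.
- gauge1: Plug gauge 1, if present: grey rod with a red ring, 113 mm long and 18 mm across, does not roll; 90 to 145 g. It starts upright in pocket 1, its foot 20 mm and its top 133 mm above the desk, with 2 mm play all round. Origin at the centre of its foot, its z along its length toward the top. Grip its top 25 mm, fingers closing across the gap.
- gauge1_mid (a point): Centre of plug gauge 1, midway along its axis; its z axis runs along the gauge, foot to top.
- gauge2: Plug gauge 2, if present: grey rod with a red ring, 113 mm long and 18 mm across, does not roll; 90 to 145 g. It starts upright in pocket 2, its foot 20 mm and its top 133 mm above the desk, with 2 mm play all round. Origin at the centre of its foot, its z along its length toward the top. Grip its top 25 mm, fingers closing across the gap.
- gauge2_mid (a point): Centre of plug gauge 2, midway along its axis; its z axis runs along the gauge, foot to top.
- gauge3: Plug gauge 3, if present: grey rod with a red ring, 113 mm long and 18 mm across, does not roll; 90 to 145 g. It starts upright in pocket 3, its foot 20 mm and its top 133 mm above the desk, with 2 mm play all round. Origin at the centre of its foot, its z along its length toward the top. Grip its top 25 mm, fingers closing across the gap.
- gauge3_mid (a point): Centre of plug gauge 3, midway along its axis; its z axis runs along the gauge, foot to top.
- gauge4: Plug gauge 4, if present: grey rod with a red ring, 113 mm long and 18 mm across, does not roll; 90 to 145 g. It starts upright in pocket 4, its foot 20 mm and its top 133 mm above the desk, with 2 mm play all round. Origin at the centre of its foot, its z along its length toward the top. Grip its top 25 mm, fingers closing across the gap.
- gauge4_mid (a point): Centre of plug gauge 4, midway along its axis; its z axis runs along the gauge, foot to top.

How it is judged:
On the way, in this order (a step that is already met when the one before it is completed fails the run):
1. the pin has been drawn and the wheel turned from home to another hole, with the pin dropped in (value of joint wheel above 0.7 rad and value of joint pin below 0.002 m), for 0.2 s.
2. every gauge is in the tray (x of gauge1_mid in the frame of tray_in between -0.085 and 0.085 m and y of gauge1_mid in the frame of tray_in between -0.065 and 0.065 m and z of each of gauge1_mid, gauge2_mid, gauge3_mid, gauge4_mid in the frame of tray_in below 0.045 m and x of gauge2_mid in the frame of tray_in between -0.085 and 0.085 m and y of gauge2_mid in the frame of tray_in between -0.065 and 0.065 m and x of gauge3_mid in the frame of tray_in between -0.085 and 0.085 m and y of gauge3_mid in the frame of tray_in between -0.065 and 0.065 m and x of gauge4_mid in the frame of tray_in between -0.085 and 0.085 m and y of gauge4_mid in the frame of tray_in between -0.065 and 0.065 m), for 0.2 s.
At the end, for the whole second after the job is handed in: Every gauge present rests in the tray: its middle between the walls (within 85 mm of the tray's centre along its length, 65 mm across) and less than 45 mm above its floor, at rest; the wheel is home (within 0.08 rad of 0) with the pin dropped in (lift under 2 mm); the glue bottle stands (all of step 2 and linear speed of each of gauge1, gauge2, gauge3, gauge4 below 0.03 m/s and value of joint wheel between -0.08 and 0.08 rad and value of joint pin below 0.002 m and angle between glue's own z axis and vertical below 0.3 rad); the robot touches nothing.
It fails at once if the glue bottle is knocked over (angle between glue's own z axis and vertical above 0.7 rad).
It fails at once if a gauge is pulled up through the gap while the pin is not dropped in a hole (value of joint pin above 0.005 m and ((height (world z) of gauge1_mid between 0.105 and 0.18 m and horizontal distance between gauge1_mid and gap below 0.03 m) or (height (world z) of gauge2_mid between 0.105 and 0.18 m and horizontal distance between gauge2_mid and gap below 0.03 m) or (height (world z) of gauge3_mid between 0.105 and 0.18 m and horizontal distance between gauge3_mid and gap below 0.03 m) or (height (world z) of gauge4_mid between 0.105 and 0.18 m and horizontal distance between gauge4_mid and gap below 0.03 m))).
Of gauge1, gauge2, gauge3, gauge4 only 3 to 4 are there at a start; the rules pass over those that are not, and their reading is None.
At some moment in a run one of tray may be knocked a few centimetres aside while the robot is not near it.
Once in a run the grip may slacken for a moment while it holds something.
It also fails if it takes over 210 s, if anything falls off the work surface, if the arm or the gripper's body presses on something with over 40 N, if the wrist force passes 120 N, or if a joint passes its speed limit or range.

## Working session

There is one attempt and no reset: what is moved stays moved. The work goes in short steps, Python scripts to look and compute and a tool call to move; the robot and the scene stay as the last step left them, time stands still between calls to the robot, and variables do not carry over. Pictures are saved under pics/ and viewed, at most 14 in all, crops included, and the job is handed in when it is done.

Besides the shell and the picture viewer there is one more tool, called by a JSON object that holds its "op" and its "data". servo_tool: Moves the arm, as the interface text tells. Its arguments: {"type":"object","properties":{"targets":{"type":"array"}},"required":["targets"]}

```bash
mkdir -p pics
cat > h.py <<'E'
from workcell import *
import numpy as np, cv2
from scipy.spatial.transform import Rotation as Ro
def snap(n,f):
    s=read_state(); im,d=get_image(n); cv2.imwrite('pics/'+f+'.png',im); np.save('pics/'+f+'.npy',d)
    m=camera_model(n); K=m['camera_matrix']
    if n=='wrist':
        T=np.eye(4);T[:3,:3]=Ro.from_rotvec(s['tool_rot']).as_matrix();T[:3,3]=s['tool_pos'];W=T@np.array(m['tool_from_camera'])
    else:
        W=np.eye(4);R=np.array(m['R']);W[:3,:3]=R.T;W[:3,3]=-R.T@np.array(m['t'])
    np.savez('pics/'+f+'.npz',W=W,K=np.array(K)); return im,d
def pt(f,u,v,z=None):
    a=np.load('pics/'+f+'.npz');d=np.load('pics/'+f+'.npy');W=a['W']
    r=np.linalg.inv(a['K'])@[u,v,1]
    if z is None: q=r*d[int(v),int(u)]; return (W@np.r_[q,1])[:3]
    w=W[:3,:3]@r; return W[:3,3]+w*(z-W[2,3])/w[2]
def proj(f,X):
    a=np.load('pics/'+f+'.npz');c=np.linalg.inv(a['W'])@np.r_[X,1];p=a['K']@c[:3];return p[:2]/p[2]
def st():
    s=read_state();R=Ro.from_rotvec(s['tool_rot']).as_matrix()
    print(round(s['time_s'],2),'pos',np.round(s['tool_pos'],4),'xax',np.round(R[:,0],3),'z',np.round(R[:,2],3),'F',np.round(s['contact_force'],1),'w',round(s['grip_width'],3),'ff',s['finger_force'],'j',np.round(s['joints'],2))
    return s,R
def go(X,yaw=None):
    "tool-frame shift from now to X; yaw = wanted world angle of tool x axis"
    s,R=st();print('shift',np.round(R.T@(np.array(X)-s['tool_pos']),4))
E
python3 - <<'E'
from h import *
snap('top','t0');snap('scene','s0');st()
E
```

```text
0.1 pos [ 0.2358 -0.5239  0.2003] xax [0.912 0.41  0.   ] z [-0.     0.001 -1.   ] F [-0.1 -0.2  0.3] w 0.998 ff 0.0 j [-1.35  0.18  1.61  0.    1.35 -0.21]
```

View pics/t0.png

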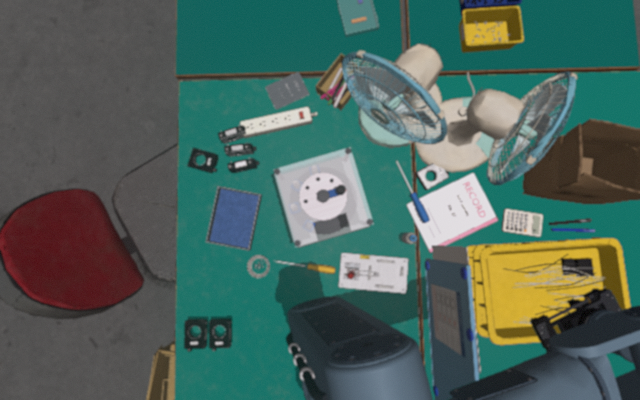

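View pics/s0.png

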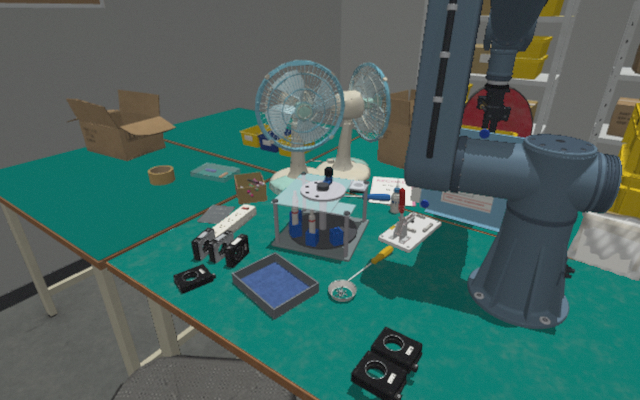

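The top view shows the stand (~323,196), knob (~340,190), gap toward the bottom (~328,225), tray (~234,217) and glue (~408,238). I'll enlarge it.

Run:
```python
from h import *
im=cv2.imread('pics/t0.png')[135:260,195:425]
cv2.imwrite('pics/t0c.png',cv2.resize(im,None,fx=3.4,fy=3.4,interpolation=cv2.INTER_CUBIC))
for n,u,v in [('tray',234,217),('plate',318,196),('knob',340,190),('glue',408,238)]: print(n,pt('t0',u,v))
```

```text
tray [0.49999946 0.31458961 0.0068415 ]
plate [0.54431336 0.04833453 0.16568044]
knob [ 0.55577951 -0.01080995  0.19810115]
glue [ 0.42394267 -0.21256182  0.06964524]
```

View pics/t0c.png

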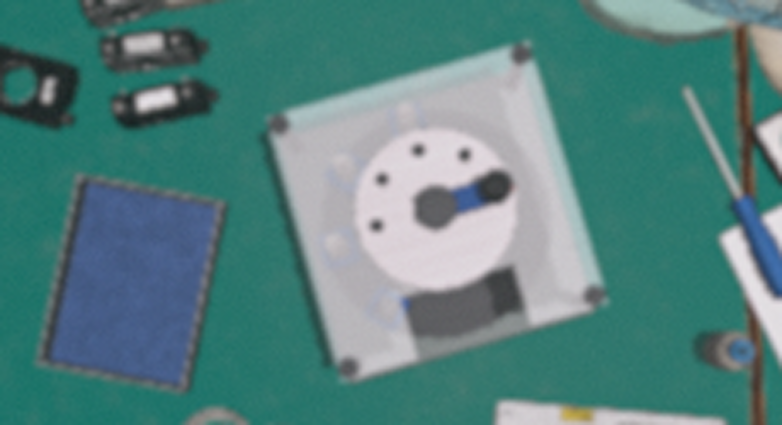

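The crop shows posts at (280,123), (520,53), (595,294), (348,368), plate holes (376,225), (382,179), (418,150), (464,154), the knob at (494,186), tray corners (80,180), (222,204), (184,388), (42,362) and glue at (740,350).

Run:
```python
from h import *
c=lambda u,v,z: pt('t0',195+u/3.4,135+v/3.4,z)
H=np.array([c(u,v,.152)[:2] for u,v in [(376,225),(382,179),(418,150),(464,154)]])
a=np.radians([90,45,0,-45]);L=.05*np.c_[np.cos(a),np.sin(a)]
Lc=L-L.mean(0);Hc=H-H.mean(0)
th=np.arctan2((Lc[:,0]*Hc[:,1]-Lc[:,1]*Hc[:,0]).sum(),(Lc*Hc).sum())
R=np.array([[np.cos(th),-np.sin(th)],[np.sin(th),np.cos(th)]])
C=H.mean(0)-R@L.mean(0);print('holes',th,C,np.round(H-(L@R.T+C),4))
P=np.array([c(u,v,.144)[:2] for u,v in [(280,123),(520,53),(595,294),(348,368)]])
print('posts',P.mean(0),[np.linalg.norm(P[i]-P[i-1]) for i in range(4)],[np.degrees(np.arctan2(*(P[i]-P[j])[::-1])) for i,j in [(0,3),(1,2)]])
print('knob',c(494,186,.2),'pred',C+R@[0,-.05])
T=np.array([c(u,v,.032)[:2] for u,v in [(80,180),(222,204),(184,388),(42,362)]])
print('tray',T.mean(0),[np.linalg.norm(T[i]-T[i-1]) for i in range(4)],[np.degrees(np.arctan2(*(T[i]-T[j])[::-1])) for i,j in [(0,3),(1,2)]])
print('glue',c(740,350,.126),'plate c',c(436,209,.152))
```

```text
holes 0.26683232197511675 [0.54500004 0.03463914] [[ 0.0002  0.0003]
 [-0.0001 -0.0005]
 [-0.0004 -0.0001]
 [ 0.0003  0.0003]]
posts [0.54540034 0.0343359 ] [np.float64(0.20913188262361163), np.float64(0.20700915515154994), np.float64(0.2083153263825322), np.float64(0.20965450745237946)] [np.float64(14.709288508392468), np.float64(15.434647443446092)]
knob [ 0.55632936 -0.01152708  0.2       ] pred [ 0.55818389 -0.01359141]
tray [0.49503624 0.30939047] [np.float64(0.16703156228068222), np.float64(0.13138103663467196), np.float64(0.1683354005687233), np.float64(0.13003652443350316)] [np.float64(-11.570733981861114), np.float64(-12.025141037649938)]
glue [ 0.42445005 -0.21366581  0.126     ] plate c [0.54405391 0.03404901 0.152     ]
```

Run:
```python
from h import *
im=cv2.imread('pics/s0.png')[165:265,260:385]
cv2.imwrite('pics/s0c.png',cv2.resize(im,None,fx=6,fy=6,interpolation=cv2.INTER_CUBIC))
C=np.array([.545,.0345]);th=.266
for k in range(1,5):
    a=th+np.pi-k*np.pi/4
    X=C+.09*np.array([np.cos(a),np.sin(a)]);print(k,X,[np.round((proj('s0',np.r_[X,z])-[260,165])*6) for z in (.062,.133)])
# obstacles above .25
for n in('t0','s0'):
    q=np.load(f'pics/{n}.npy');
    P=np.array([pt(n,u,v) for v in range(0,400,4) for u in range(0,640,4) if q[v,u]>0])
    m=(P[:,2]>.15)&(P[:,0]>.35)&(P[:,0]<.95)&(P[:,1]>-.3)&(P[:,1]<.5)
    Q=P[m]
    for zz in np.arange(.15,.6,.1):
        b=Q[(Q[:,2]>=zz)&(Q[:,2]<zz+.1)&(Q[:,0]>.62)]
        if len(b):print(n,round(zz,2),b.min(0),b.max(0))
```

```text
1 [0.46686937 0.0791722 ] [array([461., 388.]), array([463., 256.])]
2 [0.52134132 0.12133471] [array([315., 392.]), array([313., 259.])]
3 [0.5896722  0.11263063] [array([213., 342.]), array([208., 213.])]
4 [0.63183471 0.05815868] [array([214., 275.]), array([210., 151.])]
t0 0.15 [ 0.66788882 -0.20080758  0.15021807] [ 0.80592715 -0.03806703  0.24816262]
t0 0.25 [ 0.65210757 -0.24737623  0.25795901] [ 0.85295858 -0.02172822  0.34926096]
t0 0.35 [ 0.65560765 -0.24428827  0.35078184] [ 0.8768844  -0.02135753  0.44916752]
t0 0.45 [ 0.69170426 -0.20051944  0.45011189] [ 0.8061105  -0.06540925  0.47985986]
s0 0.15 [ 0.67947354 -0.21865829  0.17443811] [ 0.83415952 -0.03676781  0.24791407]
s0 0.25 [ 0.65104469 -0.24065772  0.25245079] [ 0.84588083 -0.01412311  0.34990257]
s0 0.35 [ 0.65803363 -0.23436537  0.35011768] [ 0.8455821  -0.01715118  0.44632224]
s0 0.45 [ 0.69613478 -0.18632241  0.45250136] [ 0.79747316 -0.0709902   0.46814196]
```

View pics/s0c.png

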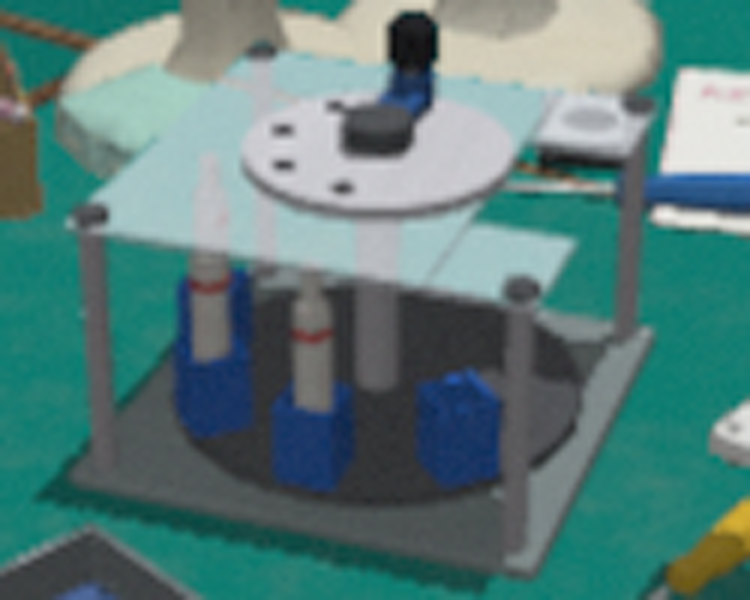

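The stand's pocket 1 (460,430) is empty, and gauges show in pockets 2 (312,350) and 3 (210,260). At least three are present, so 4, hidden behind 3, must be there too. I'll move above the knob.

{"op": "servo_tool", "data": {"targets": [{"wz":0.149,"z":-0.045,"fingers":1},{"x":0.034,"y":-0.031,"fingers":1},{"x":0.034,"y":-0.031,"fingers":1},{"x":0.034,"y":-0.031,"fingers":1},{"x":0.034,"y":-0.031,"fingers":1}]}}

```text
validation failed for argument at $.ta...
```

{"op": "servo_tool", "data": {"targets": [{"x":0.034,"y":-0.031,"fingers":1},{"x":0.034,"y":-0.031,"fingers":1},{"x":0.034,"y":-0.031,"fingers":1},{"x":0.034,"y":-0.031,"fingers":1},{"fingers":1}]}}

```text
validation failed for argument at $.ta...
```

```bash
python3 -c "
from h import *
go([.5575,-.0130,.25])"
```

```text
0.1 pos [ 0.2358 -0.5239  0.2003] xax [0.912 0.41  0.   ] z [-0.     0.001 -1.   ] F [-0.1 -0.2  0.3] w 0.998 ff 0.0 j [-1.35  0.18  1.61  0.    1.35 -0.21]
shift [ 0.503 -0.334 -0.049]
```

{"op": "servo_tool", "data": {"targets": [{"wx":0.0,"wy":0.0,"wz":0.149,"x":0.0,"y":0.0,"z":-0.045,"fingers":1.0}]}}

```text
time_s: 0.2
tool_pos: [0.2349, -0.5201, 0.2393]
tool_rot: [-3.099, -0.424, 0.002]
contact_force: [-0.2, -1.2, -0.3]
grip_width: 1.003
finger_force: 0.0
```

All fields are required.

{"op": "servo_tool", "data": {"targets": [{"wx":0,"wy":0,"wz":0,"x":0.034,"y":-0.031,"z":0,"fingers":1},{"wx":0,"wy":0,"wz":0,"x":0.034,"y":-0.031,"z":0,"fingers":1},{"wx":0,"wy":0,"wz":0,"x":0.034,"y":-0.031,"z":0,"fingers":1},{"wx":0,"wy":0,"wz":0,"x":0.034,"y":-0.031,"z":0,"fingers":1},{"wx":0,"wy":0,"wz":0,"x":0.034,"y":-0.031,"z":0,"fingers":1}]}}

```text
time_s: 0.7
tool_pos: [0.3497, -0.3452, 0.2498]
tool_rot: [3.076, 0.424, -0.035]
contact_force: [-53.7, -79.8, 2.7]
grip_width: 0.558
finger_force: 38.1
```

{"op": "servo_tool", "data": {"targets": [{"wx":0,"wy":0,"wz":0,"x":0.034,"y":-0.031,"z":0,"fingers":1},{"wx":0,"wy":0,"wz":0,"x":0.034,"y":-0.031,"z":0,"fingers":1},{"wx":0,"wy":0,"wz":0,"x":0.034,"y":-0.031,"z":0,"fingers":1},{"wx":0,"wy":0,"wz":0,"x":0.034,"y":-0.031,"z":0,"fingers":1},{"wx":0,"wy":0,"wz":0,"x":0,"y":0,"z":0,"fingers":1}]}}

```text
time_s: 1.2
tool_pos: [0.4568, -0.1685, 0.2459]
tool_rot: [-3.109, -0.438, -0.001]
contact_force: [-1.0, -0.9, -0.2]
grip_width: 0.568
finger_force: 0.0
```

```bash
python3 -c "
from h import *
go([.5575,-.0130,.25])"
```

```text
1.2 pos [ 0.4568 -0.1685  0.2459] xax [0.961 0.276 0.001] z [ 0.     0.002 -1.   ] F [-1.  -0.9 -0.2] w 0.568 ff 0.0 j [-0.6  -0.06  1.77  0.    1.43  0.69]
shift [ 0.1398 -0.1216 -0.0038]
```

Something struck the fingers near (0.35,-0.35). I'll look before going on.

Run:
```python
from h import *
snap('top','t1');a,_=snap('scene','s1');b,_=snap('wrist','w1')
t=cv2.imread('pics/t1.png')
cv2.imwrite('pics/m1.png',cv2.resize(np.vstack([np.hstack([t,a]),np.hstack([b,b*0])]),(800,500)))
st()
for u,v in[(450,260),(450,300),(440,340),(450,380),(480,260)]:print(u,v,pt('t0',u,v))
```

```text
1.35 pos [ 0.4548 -0.1732  0.2458] xax [ 0.963  0.271 -0.001] z [-0.001 -0.    -1.   ] F [-0.8 -0.7 -0.1] w 0.76 ff 0.0 j [-0.61 -0.06  1.77 -0.    1.43  0.69]
450 260 [ 0.36306784 -0.30634027  0.15255458]
450 300 [ 0.26285906 -0.28928718  0.18961374]
440 340 [ 0.13742692 -0.28511537  0.0932819 ]
450 380 [ 0.0484083  -0.29112419  0.14791669]
480 260 [ 0.36377505 -0.37421387  0.18676943]
```

View pics/m1.png

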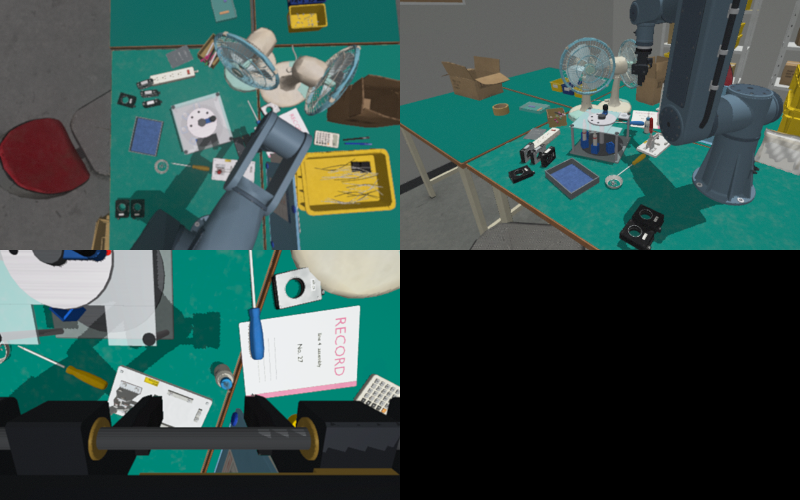

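The picture shows the stand and glue (wrist view ~223,375) still standing. The knock was against the yellow bin's edge, and the fingers are reopening. I'll keep clear of that bin.

{"op": "servo_tool", "data": {"targets": [{"wx":0,"wy":0,"wz":0,"x":0.035,"y":-0.031,"z":0,"fingers":1},{"wx":0,"wy":0,"wz":0,"x":0.035,"y":-0.031,"z":0,"fingers":1},{"wx":0,"wy":0,"wz":0,"x":0.035,"y":-0.031,"z":0,"fingers":1},{"wx":0,"wy":0,"wz":0,"x":0.035,"y":-0.031,"z":0,"fingers":1},{"wx":0,"wy":0,"wz":0,"x":0,"y":0,"z":0,"fingers":1}]}}

```text
time_s: 1.85
tool_pos: [0.5578, -0.0135, 0.2457]
tool_rot: [-3.11, -0.432, -0.001]
contact_force: [-0.7, 0.2, 0.9]
grip_width: 1.004
finger_force: 0.0
```

Run:
```python
from h import *
b,_=snap('wrist','w2')
cv2.imwrite('pics/w2s.png',b)
go([.5575,-.0130,.176])
```

```text
1.9 pos [ 0.5568 -0.0155  0.2455] xax [ 0.962  0.272 -0.001] z [-0.001  0.    -1.   ] F [-0.8 -0.5  0.3] w 1.004 ff 0.0 j [-0.24  0.11  1.6  -0.    1.44  1.05]
shift [ 0.0014 -0.0022  0.0695]
```

View pics/w2s.png

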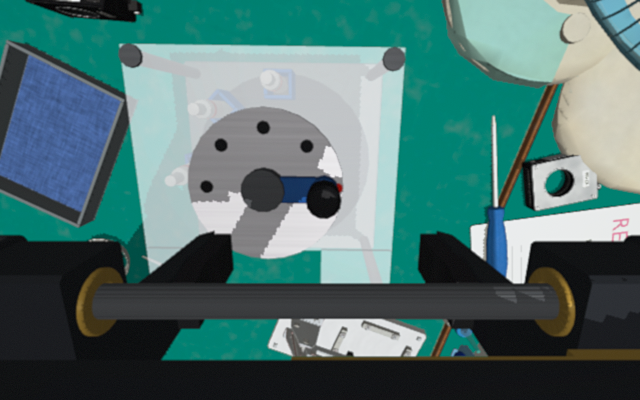

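The wrist view shows holes at (207,187), (221,145), (263,128) and (307,146), the knob at (323,200), and gauges at (270,80), (200,108) and (177,178): pockets 4, 3 and 2.

```bash
cat >> h.py <<'E'
def fit(f,px,deg,r=.05,z=.152):
    H=np.array([pt(f,u,v,z)[:2] for u,v in px]);a=np.radians(deg);L=r*np.c_[np.cos(a),np.sin(a)]
    Lc=L-L.mean(0);Hc=H-H.mean(0);th=np.arctan2((Lc[:,0]*Hc[:,1]-Lc[:,1]*Hc[:,0]).sum(),(Lc*Hc).sum())
    R=np.array([[np.cos(th),-np.sin(th)],[np.sin(th),np.cos(th)]]);return th,H.mean(0)-R@L.mean(0),R
E
python3 - <<'E'
from h import *
th,C,R=fit('w2',[(207,187),(221,145),(263,128),(307,146)],[90,45,0,-45]);print(th,C,'knob pred',C+R@[0,-.05],'seen',pt('w2',323,200,.2),'depth',pt('w2',323,198))
go([.5575,-.0130,.176])
E
```

```text
0.2672772584787578 [0.54404928 0.03477472] knob pred [ 0.5572546  -0.01344996] seen [ 0.55950974 -0.01197899  0.2       ] depth [ 0.56061951 -0.01165933  0.19882274]
1.9 pos [ 0.5568 -0.0155  0.2455] xax [ 0.962  0.272 -0.001] z [-0.001  0.    -1.   ] F [-0.8 -0.5  0.3] w 1.004 ff 0.0 j [-0.24  0.11  1.6  -0.    1.44  1.05]
shift [ 0.0014 -0.0022  0.0695]
```

{"op": "servo_tool", "data": {"targets": [{"wx":0,"wy":0,"wz":0,"x":0.001,"y":-0.002,"z":0.035,"fingers":1},{"wx":0,"wy":0,"wz":0,"x":0,"y":0,"z":0.034,"fingers":1},{"wx":0,"wy":0,"wz":0,"x":0,"y":0,"z":0,"fingers":-1},{"wx":0,"wy":0,"wz":0,"x":0,"y":0,"z":0,"fingers":-1},{"wx":0,"wy":0,"wz":0,"x":0,"y":0,"z":0,"fingers":-1}]}}

```text
time_s: 2.4
tool_pos: [0.5579, -0.0151, 0.1793]
tool_rot: [3.111, 0.426, 0.004]
contact_force: [0.5, 0.0, 0.4]
grip_width: 0.751
finger_force: 0.0
```

{"op": "servo_tool", "data": {"targets": [{"wx":0,"wy":0,"wz":0,"x":0,"y":0,"z":0,"fingers":-1},{"wx":0,"wy":0,"wz":0,"x":0,"y":0,"z":0,"fingers":-1},{"wx":0,"wy":0,"wz":0,"x":0,"y":0,"z":0,"fingers":-1},{"wx":0,"wy":0,"wz":0,"x":0,"y":0,"z":0,"fingers":-1}]}}

```text
time_s: 2.8
tool_pos: [0.557, -0.0135, 0.1775]
tool_rot: [3.112, 0.429, 0.001]
contact_force: [-0.3, 0.0, 0.8]
grip_width: 0.388
finger_force: 0.0
```

{"op": "servo_tool", "data": {"targets": [{"wx":0,"wy":0,"wz":0,"x":0,"y":0,"z":0,"fingers":-1},{"wx":0,"wy":0,"wz":0,"x":0,"y":0,"z":0,"fingers":-1},{"wx":0,"wy":0,"wz":0,"x":0,"y":0,"z":0,"fingers":-1}]}}

```text
time_s: 3.1
tool_pos: [0.5567, -0.0135, 0.177]
tool_rot: [-3.112, -0.429, 0.0]
contact_force: [-0.1, 0.2, -0.1]
grip_width: 0.118
finger_force: 0.0
```

{"op": "servo_tool", "data": {"targets": [{"wx":0,"wy":0,"wz":0,"x":0,"y":0,"z":-0.006,"fingers":-1},{"wx":0,"wy":0,"wz":0,"x":0,"y":0,"z":-0.005,"fingers":-1},{"wx":0,"wy":0,"wz":0,"x":0,"y":0,"z":0,"fingers":-1}]}}

```text
time_s: 3.4
tool_pos: [0.5575, -0.0138, 0.1894]
tool_rot: [3.111, 0.429, 0.003]
contact_force: [0.0, 0.4, -0.6]
grip_width: 0.007
finger_force: 0.0
```

Run:
```python
from h import *
s,R=st()
C=np.array([.5445,.0347]);th=.267
p=np.array(s['tool_pos'][:2]);q=None
k=lambda w:C+.05*np.array([np.cos(th-np.pi/2+w),np.sin(th-np.pi/2+w)])
# tool-frame positions relative to now along arc
for w in np.arange(0,91,15): 
    d=np.r_[k(np.radians(w))-k(0),0];print(w,np.round(R.T@d,4))
print(k(0),k(np.pi/2))
```

```text
3.4 pos [ 0.5575 -0.0138  0.1894] xax [0.963 0.27  0.002] z [ 0.002 -0.    -1.   ] F [ 0.   0.4 -0.6] w 0.007 ff 0.0 j [-0.24  0.15  1.66  0.    1.32  1.06]
0 [0. 0. 0.]
15 [ 0.013  -0.0016  0.    ]
30 [ 0.025  -0.0065  0.    ]
45 [ 0.0355 -0.0144  0.    ]
60 [ 0.0435 -0.0247  0.0001]
75 [ 0.0485 -0.0367  0.0001]
90 [ 0.0503 -0.0497  0.    ]
[ 0.55769195 -0.01352834] [0.59272834 0.04789195]
```

Run:
```python
from h import *
b,_=snap('wrist','w3');a,_=snap('scene','s3')
a=cv2.resize(a[130:250,250:442],None,fx=2,fy=2)
cv2.imwrite('pics/m3.png',np.hstack([b[:,100:500],np.pad(a,((0,160),(0,0),(0,0)))]))
```

```text
(no output)
```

View pics/m3.png

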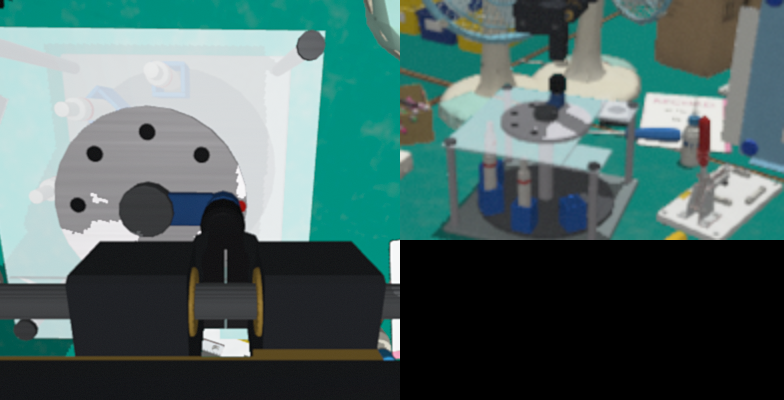

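The right inset shows the fingertips (~557,55) just above and/or behind the knob (~557,80). I'll check that by projection.

Run:
```python
from h import *
s=read_state();print('tcp proj',proj('s3',s['tool_pos']),'knob top',proj('s3',[.5577,-.0135,.2]),proj('s3',[.5577,-.0135,.174]), proj('w3',s['tool_pos']))
im=cv2.imread('pics/s3.png')[140:190,300:360];w=cv2.imread('pics/w3.png')[180:330,240:400]
cv2.imwrite('pics/m4.png',np.hstack([cv2.resize(im,(480,400),interpolation=cv2.INTER_CUBIC),cv2.resize(w,(320,400))]))
for v in range(144,186,3):print(v,np.round(pt('s3',328,v),3),end=' ')
```

```text
tcp proj [329.11515468 171.07652909] knob top [328.93696502 167.46208868] [328.85886822 175.51778889] [323.83226004 224.53671576]
144 [0.511 0.061 0.302] 147 [0.511 0.061 0.294] 150 [0.551 0.002 0.26 ] 153 [0.549 0.005 0.252] 156 [ 0.553 -0.     0.241] 159 [ 0.553 -0.001  0.232] 162 [ 0.816 -0.391  0.04 ] 165 [ 0.805 -0.375  0.035] 168 [ 0.557 -0.008  0.2  ] 171 [ 0.552 -0.     0.194] 174 [ 0.553 -0.002  0.184] 177 [ 0.554 -0.004  0.173] 180 [0.551 0.    0.166] 183 [0.545 0.01  0.161]
```

View pics/m4.png

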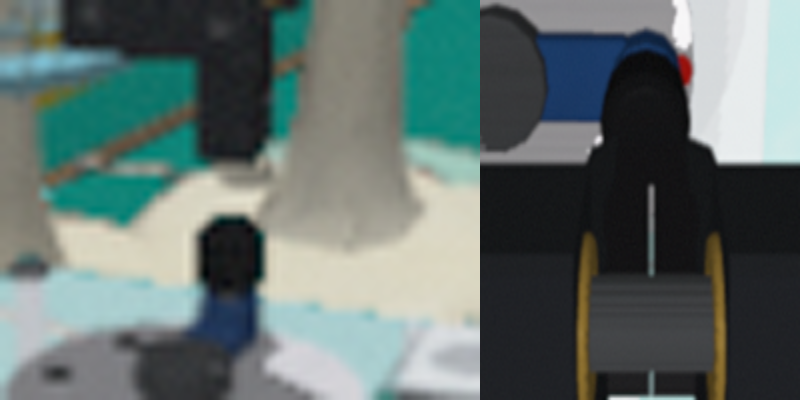

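Run:
```python
from h import *
p=np.array([.2358,-.5239,.2003]);print(proj('s0',p),proj('s0',p+[0,0,.04]))
for v in range(100,150,3):print(v,[np.round(pt('s0',u,v),3).tolist() for u in(486,)],end=' ')
print()
# wrist depth on fingers, in tool frame
T=np.array(camera_model('wrist')['tool_from_camera'])
a=np.load('pics/w3.npz');d=np.load('pics/w3.npy');K=np.linalg.inv(a['K'])
for v in range(200,330,8):print(v,[np.round((T@np.r_[K@[u,v,1]*d[v,u],1])[:3],3).tolist() for u in(310,318,332)])
```

```text
[485.45140198 142.66519552] [487.6873617  131.63847083]
100 [[0.259, -0.512, 0.349]] 103 [[0.256, -0.508, 0.34]] 106 [[0.266, -0.567, 0.317]] 109 [[0.239, -0.44, 0.335]] 112 [[0.236, -0.435, 0.327]] 115 [[0.234, -0.433, 0.318]] 118 [[0.231, -0.427, 0.31]] 121 [[0.256, -0.566, 0.265]] 124 [[0.254, -0.563, 0.256]] 127 [[0.253, -0.57, 0.243]] 130 [[0.198, -0.294, 0.308]] 133 [[0.196, -0.291, 0.3]] 136 [[0.194, -0.29, 0.292]] 139 [[0.194, -0.299, 0.28]] 142 [[0.13, 0.035, 0.373]] 145 [[0.127, 0.046, 0.37]] 148 [[0.124, 0.055, 0.366]] 
200 [[0.008, -0.009, 0.023], [0.012, -0.004, 0.008], [0.012, 0.005, 0.011]]
208 [[0.01, -0.008, -0.002], [0.065, 0.0, -0.183], [0.012, 0.004, -0.007]]
216 [[0.008, -0.008, -0.009], [0.008, -0.003, -0.009], [0.008, 0.004, -0.01]]
224 [[0.004, -0.008, -0.01], [0.004, -0.003, -0.01], [0.065, 0.0, -0.183]]
232 [[-0.001, -0.008, -0.01], [-0.001, -0.003, -0.01], [-0.001, 0.004, -0.01]]
240 [[0.008, -0.006, -0.044], [0.009, -0.003, -0.046], [0.009, 0.004, -0.045]]
248 [[0.009, -0.006, -0.054], [0.008, -0.003, -0.053], [0.008, 0.003, -0.053]]
256 [[0.009, -0.005, -0.062], [0.009, -0.002, -0.063], [0.009, 0.003, -0.061]]
264 [[0.009, -0.005, -0.069], [0.009, -0.002, -0.069], [0.009, 0.003, -0.069]]
272 [[0.008, -0.005, -0.074], [0.009, -0.002, -0.075], [0.009, 0.003, -0.076]]
280 [[0.009, -0.005, -0.081], [0.009, -0.002, -0.081], [0.009, 0.003, -0.081]]
288 [[0.026, -0.003, -0.115], [0.026, -0.001, -0.115], [0.026, 0.002, -0.116]]
296 [[0.025, -0.003, -0.117], [0.025, -0.001, -0.118], [0.025, 0.002, -0.117]]
304 [[0.024, -0.003, -0.119], [0.023, -0.001, -0.118], [0.024, 0.002, -0.119]]
312 [[0.022, -0.003, -0.119], [0.022, -0.001, -0.119], [0.022, 0.002, -0.118]]
320 [[-0.006, -0.005, -0.081], [-0.007, -0.002, -0.081], [-0.006, 0.003, -0.082]]
328 [[-0.01, -0.005, -0.081], [-0.01, -0.002, -0.081], [-0.009, 0.003, -0.082]]
```

The real fingertips sit about 40 mm behind the reported TCP: the wrist depth on the shut fingers starts at tool z≈-0.044, and the scene view agrees. I'll allow for that from here on: real tip z = TCP z + 0.040.

{"op": "servo_tool", "data": {"targets": [{"wx":0,"wy":0,"wz":0,"x":0,"y":0,"z":-0.01,"fingers":0.2},{"wx":0,"wy":0,"wz":0,"x":0,"y":0,"z":0,"fingers":0.2},{"wx":0,"wy":0,"wz":0,"x":0,"y":0,"z":0,"fingers":0.2},{"wx":0,"wy":0,"wz":0,"x":0,"y":0,"z":0,"fingers":0.2},{"wx":0,"wy":0,"wz":0,"x":0,"y":0,"z":0,"fingers":0.2}]}}

```text
time_s: 4.0
tool_pos: [0.5566, -0.0135, 0.1979]
tool_rot: [-3.112, -0.429, 0.001]
contact_force: [0.3, 0.3, -0.5]
grip_width: 0.435
finger_force: 0.0
```

{"op": "servo_tool", "data": {"targets": [{"wx":0,"wy":0,"wz":0,"x":0,"y":0,"z":0,"fingers":0.2},{"wx":0,"wy":0,"wz":0,"x":0,"y":0,"z":0.023,"fingers":0.2},{"wx":0,"wy":0,"wz":0,"x":0,"y":0,"z":0.02,"fingers":0.2},{"wx":0,"wy":0,"wz":0,"x":0,"y":0,"z":0.02,"fingers":0.2},{"wx":0,"wy":0,"wz":0,"x":0,"y":0,"z":0,"fingers":0.2}]}}

```text
time_s: 4.5
tool_pos: [0.5547, -0.0131, 0.1322]
tool_rot: [-3.11, -0.428, 0.008]
contact_force: [-0.6, 0.3, -1.0]
grip_width: 0.599
finger_force: 0.0
```

{"op": "servo_tool", "data": {"targets": [{"wx":0,"wy":0,"wz":0,"x":0,"y":0,"z":0,"fingers":-1},{"wx":0,"wy":0,"wz":0,"x":0,"y":0,"z":0,"fingers":-1},{"wx":0,"wy":0,"wz":0,"x":0,"y":0,"z":0,"fingers":-1},{"wx":0,"wy":0,"wz":0,"x":0,"y":0,"z":0,"fingers":-1},{"wx":0,"wy":0,"wz":0,"x":0,"y":0,"z":0,"fingers":-1}]}}

```text
time_s: 5.0
tool_pos: [0.557, -0.0123, 0.1362]
tool_rot: [-3.11, -0.429, -0.002]
contact_force: [-1.8, 5.0, 4.4]
grip_width: 0.288
finger_force: 30.0
```

{"op": "servo_tool", "data": {"targets": [{"wx":0,"wy":0,"wz":0,"x":0,"y":0,"z":-0.005,"fingers":-1},{"wx":0,"wy":0,"wz":0,"x":0,"y":0,"z":-0.0055,"fingers":-1},{"wx":0,"wy":0,"wz":0,"x":0,"y":0,"z":0,"fingers":-1},{"wx":0,"wy":0,"wz":0,"x":0.0065,"y":-0.0005,"z":0,"fingers":-1},{"wx":0,"wy":0,"wz":0,"x":0.0065,"y":-0.001,"z":0,"fingers":-1}]}}

```text
time_s: 5.5
tool_pos: [0.5674, -0.0081, 0.1447]
tool_rot: [-3.111, -0.428, 0.006]
contact_force: [-4.5, 4.1, -6.5]
grip_width: 0.287
finger_force: 30.0
```

{"op": "servo_tool", "data": {"targets": [{"wx":0,"wy":0,"wz":0,"x":0.012,"y":-0.005,"z":0,"fingers":-1},{"wx":0,"wy":0,"wz":0,"x":0.0105,"y":-0.008,"z":0,"fingers":-1},{"wx":0,"wy":0,"wz":0,"x":0.008,"y":-0.0103,"z":0,"fingers":-1},{"wx":0,"wy":0,"wz":0,"x":0.005,"y":-0.012,"z":0,"fingers":-1},{"wx":0,"wy":0,"wz":0,"x":0.0018,"y":-0.013,"z":0,"fingers":-1}]}}

```text
time_s: 6.0
tool_pos: [0.5926, 0.0483, 0.1458]
tool_rot: [3.111, 0.428, 0.002]
contact_force: [-3.2, -4.4, -7.3]
grip_width: 0.285
finger_force: 30.0
```

{"op": "servo_tool", "data": {"targets": [{"wx":0,"wy":0,"wz":0,"x":0,"y":0,"z":0,"fingers":-1},{"wx":0,"wy":0,"wz":0,"x":0,"y":0,"z":0,"fingers":-1}]}}

```text
time_s: 6.2
tool_pos: [0.5922, 0.0494, 0.146]
tool_rot: [-3.111, -0.431, -0.003]
contact_force: [1.0, 1.1, -6.4]
grip_width: 0.286
finger_force: 30.0
```

```bash
python3 -c "
from h import *
go([.5927,.0479,.1465])"
```

```text
6.2 pos [0.5922 0.0494 0.146 ] xax [0.962 0.272 0.002] z [ 0.002  0.001 -1.   ] F [ 1.   1.1 -6.4] w 0.286 ff 30.000739842653275 j [-0.12  0.27  1.61  0.    1.26  1.18]
shift [ 0.0001  0.0016 -0.0005]
```

{"op": "servo_tool", "data": {"targets": [{"wx":0,"wy":0,"wz":0,"x":0,"y":0.0015,"z":0,"fingers":-1},{"wx":0,"wy":0,"wz":0,"x":0,"y":0,"z":0.0055,"fingers":-1},{"wx":0,"wy":0,"wz":0,"x":0,"y":0,"z":0.0055,"fingers":-1},{"wx":0,"wy":0,"wz":0,"x":0,"y":0,"z":0,"fingers":-1},{"wx":0,"wy":0,"wz":0,"x":0,"y":0,"z":0,"fingers":-1}]}}

```text
time_s: 6.7
tool_pos: [0.5929, 0.0469, 0.1363]
tool_rot: [-3.112, -0.428, -0.003]
contact_force: [-3.0, 4.3, 5.2]
grip_width: 0.282
finger_force: 30.0
```

{"op": "servo_tool", "data": {"targets": [{"wx":0,"wy":0,"wz":0,"x":0,"y":0,"z":0,"fingers":-0.1},{"wx":0,"wy":0,"wz":0,"x":0,"y":0,"z":0,"fingers":-0.1},{"wx":0,"wy":0,"wz":0,"x":0,"y":0,"z":0,"fingers":-0.1}]}}

```text
time_s: 7.0
tool_pos: [0.5926, 0.0459, 0.1349]
tool_rot: [3.112, 0.428, 0.001]
contact_force: [-0.5, 0.3, -0.3]
grip_width: 0.45
finger_force: 0.0
```

{"op": "servo_tool", "data": {"targets": [{"wx":0,"wy":0,"wz":0,"x":0,"y":0,"z":-0.04,"fingers":-0.1},{"wx":0,"wy":0,"wz":0,"x":0,"y":0,"z":-0.04,"fingers":-0.1},{"wx":0,"wy":0,"wz":0,"x":-0.045,"y":0,"z":0,"fingers":-0.1},{"wx":0,"wy":0,"wz":0,"x":-0.045,"y":0.01,"z":0,"fingers":-0.1},{"wx":0,"wy":0,"wz":0,"x":0,"y":0,"z":0,"fingers":-0.1}]}}

```text
time_s: 7.5
tool_pos: [0.5038, 0.0114, 0.2137]
tool_rot: [3.112, 0.426, -0.005]
contact_force: [0.6, -0.2, -0.4]
grip_width: 0.449
finger_force: 0.0
```

Run:
```python
from h import *
b,_=snap('wrist','w5')
cv2.imwrite('pics/w5s.png',b);snap('scene','s5')
C=np.array([.5445,.0347]);th=.267
g=C-.09*np.array([np.cos(th),np.sin(th)]);print(g,proj('w5',np.r_[g,.133]))
print('knob pix exp dropped/up',proj('s5',[.5927,.0479,.2]),proj('s5',[.5927,.0479,.2065]))
print([ (v,round(pt('s5',int(proj('s5',[.5927,.0479,.2])[0]),v)[2],3)) for v in range(158,180,2)])
go([*g,.15])
```

```text
[0.45768899 0.0109545 ] [310.42819032 241.61099309]
knob pix exp dropped/up [307.08784166 171.35780512] [307.04988248 169.27722561]
[(158, np.float64(0.002)), (160, np.float64(0.003)), (162, np.float64(-0.002)), (164, np.float64(0.002)), (166, np.float64(0.004)), (168, np.float64(0.029)), (170, np.float64(0.031)), (172, np.float64(0.2)), (174, np.float64(0.195)), (176, np.float64(0.191)), (178, np.float64(0.185))]
7.6 pos [0.5081 0.012  0.2151] xax [0.963 0.269 0.001] z [ 0.001 -0.    -1.   ] F [ 1.  -0.2  0.6] w 0.446 ff 0.0 j [-0.21  0.02  1.76 -0.    1.37  1.09]
shift [-0.0489 -0.0127  0.065 ]
```

View pics/w5s.png

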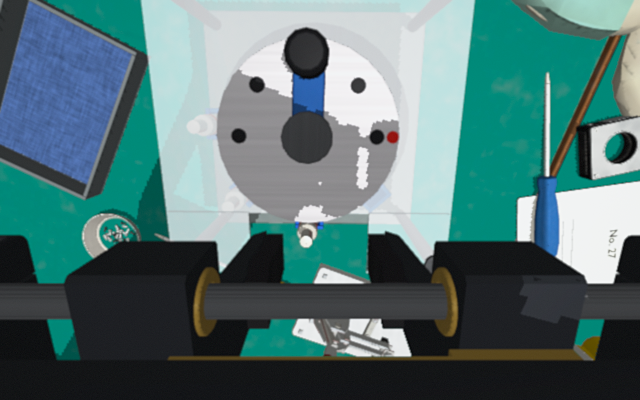

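The wrist view shows the knob at the rear hole, dropped, and gauge 2's top at (306,241), 4 px from the prediction. I'll go down over it.

{"op": "servo_tool", "data": {"targets": [{"wx":0,"wy":0,"wz":0,"x":-0.025,"y":-0.007,"z":0,"fingers":-0.1},{"wx":0,"wy":0,"wz":0,"x":-0.024,"y":-0.007,"z":0,"fingers":-0.1},{"wx":0,"wy":0,"wz":0,"x":0,"y":0,"z":0.025,"fingers":-0.1},{"wx":0,"wy":0,"wz":0,"x":0,"y":0,"z":0,"fingers":-0.1}]}}

```text
time_s: 8.0
tool_pos: [0.4564, 0.0132, 0.1877]
tool_rot: [-3.111, -0.429, 0.005]
contact_force: [-0.5, -0.2, -0.4]
grip_width: 0.449
finger_force: 0.0
```

Run:
```python
from h import *
print(pt('w5',306,240,.133))
go([*pt('w5',306,241,.133)[:2],.064])
```

```text
[0.45810044 0.01494324 0.133     ]
8.0 pos [0.4564 0.0132 0.1877] xax [ 0.963  0.271 -0.003] z [-0.003  0.001 -1.   ] F [-0.5 -0.2 -0.4] w 0.449 ff 0.0 j [-0.23 -0.08  1.9   0.    1.32  1.06]
shift [ 0.0015 -0.001   0.1237]
```

{"op": "servo_tool", "data": {"targets": [{"wx":0,"wy":0,"wz":0,"x":0.001,"y":0,"z":0.03,"fingers":-0.1},{"wx":0,"wy":0,"wz":0,"x":0,"y":0,"z":0.03,"fingers":-0.1},{"wx":0,"wy":0,"wz":0,"x":0,"y":0,"z":0.03,"fingers":-0.1},{"wx":0,"wy":0,"wz":0,"x":0,"y":0,"z":0.03,"fingers":-0.1},{"wx":0,"wy":0,"wz":0,"x":0,"y":0,"z":0,"fingers":-0.1}]}}

```text
time_s: 8.5
tool_pos: [0.4563, 0.0137, 0.0666]
tool_rot: [-3.11, -0.429, 0.01]
contact_force: [0.0, 0.2, 0.9]
grip_width: 0.449
finger_force: 0.0
```

{"op": "servo_tool", "data": {"targets": [{"wx":0,"wy":0,"wz":0,"x":0,"y":0,"z":0,"fingers":-1},{"wx":0,"wy":0,"wz":0,"x":0,"y":0,"z":0,"fingers":-1},{"wx":0,"wy":0,"wz":0,"x":0,"y":0,"z":0,"fingers":-1},{"wx":0,"wy":0,"wz":0,"x":0,"y":0,"z":0,"fingers":-1},{"wx":0,"wy":0,"wz":0,"x":0,"y":0,"z":0,"fingers":-1}]}}

```text
time_s: 9.0
tool_pos: [0.4598, 0.0128, 0.0712]
tool_rot: [3.111, 0.429, 0.005]
contact_force: [-0.1, 0.8, 6.7]
grip_width: 0.202
finger_force: 29.3
```

{"op": "servo_tool", "data": {"targets": [{"wx":0,"wy":0,"wz":0,"x":0,"y":0,"z":-0.01,"fingers":-1},{"wx":0,"wy":0,"wz":0,"x":0,"y":0,"z":-0.03,"fingers":-1},{"wx":0,"wy":0,"wz":0,"x":0,"y":0,"z":-0.04,"fingers":-1},{"wx":0,"wy":0,"wz":0,"x":0,"y":0,"z":-0.04,"fingers":-1},{"wx":0,"wy":0,"wz":0,"x":0,"y":0,"z":-0.04,"fingers":-1}]}}

```text
time_s: 9.5
tool_pos: [0.4575, 0.0132, 0.2316]
tool_rot: [-3.112, -0.429, 0.001]
contact_force: [1.1, 0.8, -0.3]
grip_width: 0.202
finger_force: 29.9
```

{"op": "servo_tool", "data": {"targets": [{"wx":0,"wy":0,"wz":0,"x":0.018,"y":-0.038,"z":0,"fingers":-1},{"wx":0,"wy":0,"wz":0,"x":0.018,"y":-0.038,"z":0,"fingers":-1},{"wx":0,"wy":0,"wz":0,"x":0.018,"y":-0.038,"z":0,"fingers":-1},{"wx":0,"wy":0,"wz":0,"x":0.018,"y":-0.038,"z":0,"fingers":-1},{"wx":0,"wy":0,"wz":0,"x":0.018,"y":-0.038,"z":0,"fingers":-1}]}}

```text
time_s: 10.0
tool_pos: [0.4931, 0.2219, 0.2302]
tool_rot: [3.112, 0.429, -0.0]
contact_force: [1.1, -0.2, -0.7]
grip_width: 0.204
finger_force: 29.9
```

{"op": "servo_tool", "data": {"targets": [{"wx":0,"wy":0,"wz":0,"x":0.018,"y":-0.038,"z":0,"fingers":-1},{"wx":0,"wy":0,"wz":0,"x":0.018,"y":-0.038,"z":0,"fingers":-1},{"wx":0,"wy":0,"wz":0,"x":0.018,"y":-0.036,"z":0,"fingers":-1},{"wx":0,"wy":0,"wz":0.145,"x":0,"y":0,"z":0,"fingers":-1},{"wx":0,"wy":0,"wz":0.145,"x":0,"y":0,"z":0,"fingers":-1}]}}

```text
time_s: 10.5
tool_pos: [0.5143, 0.3439, 0.2293]
tool_rot: [3.141, -0.031, -0.002]
contact_force: [1.1, -0.5, -1.2]
grip_width: 0.2
finger_force: 29.9
```

{"op": "servo_tool", "data": {"targets": [{"wx":0,"wy":0,"wz":0.145,"x":0,"y":0,"z":0,"fingers":-1},{"wx":0,"wy":0.145,"wz":0.045,"x":0,"y":0,"z":0,"fingers":-1},{"wx":0,"wy":0.145,"wz":0,"x":0,"y":0,"z":0,"fingers":-1},{"wx":0,"wy":0.145,"wz":0,"x":0,"y":0,"z":0,"fingers":-1},{"wx":0,"wy":0,"wz":0,"x":0,"y":0,"z":0,"fingers":-1}]}}

```text
time_s: 11.0
tool_pos: [0.5103, 0.3426, 0.2271]
tool_rot: [3.012, -0.305, 0.659]
contact_force: [-1.4, -1.1, -0.7]
grip_width: 0.201
finger_force: 29.9
```

```bash
cat >> h.py <<'E'
def tray(f):
    "felt centroid & yaw from top picture (blue felt)"
    im=cv2.imread('pics/'+f+'.png').astype(int);b,g,r=im[...,0],im[...,1],im[...,2]
    m=((b>g+15)&(b>r+40)).astype(np.uint8);m[:,:195]=0;m[:,270:]=0;m[:170]=0;m[:270]*=1;m[270:]=0
    m=cv2.morphologyEx(m,cv2.MORPH_CLOSE,np.ones((9,9)))
    c=max(cv2.findContours(m,0,2)[0],key=cv2.contourArea).reshape(-1,2)
    W=np.array([pt(f,u,v,.006)[:2] for u,v in c]).astype(np.float32)
    return cv2.minAreaRect(W)
E
python3 - <<'E'
from h import *
print(tray('t0'));snap('top','t6');print(tray('t6'));snap('scene','s6')
go([.5165,.343,.1])
E
```

```text
((0.49774909019470215, 0.31541556119918823), (0.12195444107055664, 0.16508840024471283), 77.90129089355469)
((0.49778446555137634, 0.31497251987457275), (0.12132870405912399, 0.16524966061115265), 78.09758758544922)
11.1 pos [0.5142 0.3431 0.2299] xax [ 0.89  -0.185  0.418] z [ 0.409 -0.082 -0.909] F [ 0.4  0.3 -0.3] w 0.199 ff 29.906300657603424 j [ 0.56  0.07  1.73 -0.34  1.04  2.47]
shift [-0.0522 -0.      0.119 ]
```

View pics/s6.png

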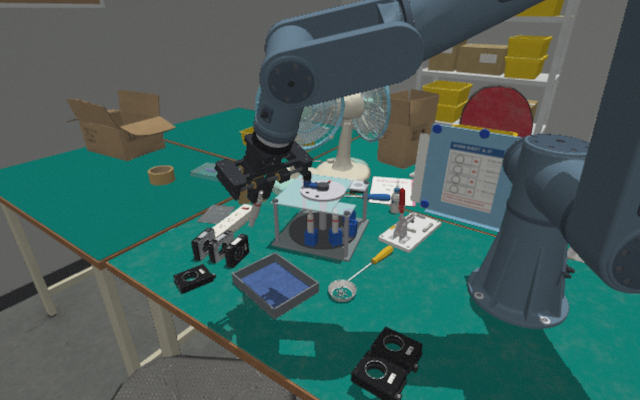

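The scene shows the gauge held, tilting over the tray (~275,285), which has not moved. The earlier knock was against the standing blue worksheet board. I'll keep tilting.

{"op": "servo_tool", "data": {"targets": [{"wx":0,"wy":0.145,"wz":0,"x":0,"y":0,"z":0,"fingers":-1},{"wx":0,"wy":0.145,"wz":0,"x":0,"y":0,"z":0,"fingers":-1},{"wx":0,"wy":0.145,"wz":0,"x":0,"y":0,"z":0,"fingers":-1},{"wx":0,"wy":0.145,"wz":0,"x":0,"y":0,"z":0,"fingers":-1},{"wx":0,"wy":0,"wz":0,"x":0,"y":0,"z":0,"fingers":-1}]}}

```text
time_s: 11.6
tool_pos: [0.5367, 0.3156, 0.259]
tool_rot: [2.679, -0.18, 1.396]
contact_force: [0.4, -0.1, -0.1]
grip_width: 0.203
finger_force: 30.0
```

Run:
```python
from h import *
go([.5175,.344,.10]);go([.5175,.344,.043])
```

```text
11.6 pos [0.5367 0.3156 0.259 ] xax [ 0.569 -0.052  0.821] z [ 0.807 -0.157 -0.569] F [ 0.4 -0.1 -0.1] w 0.203 ff 29.958335923729464 j [ 0.7   0.01  2.   -1.13  0.79  3.12]
shift [-0.1429 -0.0325  0.0706]
11.6 pos [0.5367 0.3156 0.259 ] xax [ 0.569 -0.052  0.821] z [ 0.807 -0.157 -0.569] F [ 0.4 -0.1 -0.1] w 0.203 ff 29.958335923729464 j [ 0.7   0.01  2.   -1.13  0.79  3.12]
shift [-0.1896 -0.0352  0.103 ]
```

Joints 4 and 6 are at their limits, so I'll turn the hand back about the vertical by 0.47 rad. The gauge will lie at a slant in the tray, which is fine.

{"op": "servo_tool", "data": {"targets": [{"wx":0.096,"wy":0,"wz":-0.067,"x":0,"y":0,"z":0,"fingers":-1},{"wx":0.096,"wy":0,"wz":-0.067,"x":0,"y":0,"z":0,"fingers":-1},{"wx":0.096,"wy":0,"wz":-0.067,"x":0,"y":0,"z":0,"fingers":-1},{"wx":0.096,"wy":0,"wz":-0.067,"x":0,"y":0,"z":0,"fingers":-1},{"wx":0,"wy":0,"wz":0,"x":0,"y":0,"z":0,"fingers":-1}]}}

```text
time_s: 12.1
tool_pos: [0.5367, 0.3155, 0.2566]
tool_rot: [-2.736, -0.332, -1.383]
contact_force: [0.2, -0.6, -1.2]
grip_width: 0.196
finger_force: 30.0
```

```bash
cat >> h.py <<'E'
def place(off,clear,C=(.496,.312),ty=-.205):
    "gauge lane: off across gauge; foot clear above floor; shift of TCP"
    s,R=st();z=R[:,2];h=z[:2]/np.linalg.norm(z[:2]);p=np.array([-h[1],h[0]])
    foot=np.array(C)+h*.056+p*off
    X=np.r_[foot-.049*z[:2],.005+clear+.009*np.linalg.norm(z[:2])-.049*z[2]]
    f=lambda X:np.round(R.T@(X-s['tool_pos']),4)
    print('target',X,'above',f(X+[0,0,.08]),'shift',f(X),'1cm down',np.round(R.T@[0,0,-.01],4))
E
python3 -c "
from h import *
place(.03,.003)"
```

```text
12.1 pos [0.5367 0.3155 0.2566] xax [0.575 0.165 0.801] z [ 0.789  0.148 -0.597] F [ 0.2 -0.6 -1.2] w 0.196 ff 29.95685994392261 j [ 0.47 -0.21  2.17 -0.72  0.34  2.38]
target [0.5068708  0.34455754 0.04445946] above [-0.1182 -0.0408  0.0597] shift [-0.1823 -0.0445  0.1074] 1cm down [-0.008  -0.0005  0.006 ]
```

{"op": "servo_tool", "data": {"targets": [{"wx":0,"wy":0,"wz":0,"x":-0.03,"y":-0.01,"z":0.015,"fingers":-1},{"wx":0,"wy":0,"wz":0,"x":-0.03,"y":-0.01,"z":0.015,"fingers":-1},{"wx":0,"wy":0,"wz":0,"x":-0.03,"y":-0.01,"z":0.015,"fingers":-1},{"wx":0,"wy":0,"wz":0,"x":-0.028,"y":-0.01,"z":0.015,"fingers":-1},{"wx":0,"wy":0,"wz":0,"x":0,"y":0,"z":0,"fingers":-1}]}}

```text
time_s: 12.6
tool_pos: [0.505, 0.3362, 0.1601]
tool_rot: [-2.769, -0.357, -1.291]
contact_force: [1.1, 0.2, -1.4]
grip_width: 0.196
finger_force: 30.0
```

```bash
python3 -c "
from h import *
place(.03,.003)"
```

```text
12.6 pos [0.505  0.3362 0.1601] xax [0.621 0.181 0.762] z [ 0.747  0.156 -0.646] F [ 1.1  0.2 -1.4] w 0.196 ff 29.958267750917003 j [ 0.53 -0.04  2.22 -1.14  0.27  2.86]
target [0.50806673 0.34517141 0.04652726] above [-0.0221 -0.0093  0.0254] shift [-0.0831 -0.0124  0.077 ] 1cm down [-0.0076 -0.0004  0.0065]
```

{"op": "servo_tool", "data": {"targets": [{"wx":0,"wy":-0.12,"wz":0,"x":0,"y":0,"z":0,"fingers":-1},{"wx":0.1,"wy":0,"wz":-0.1,"x":0,"y":0,"z":0,"fingers":-1},{"wx":0.1,"wy":0,"wz":-0.1,"x":0,"y":0,"z":0,"fingers":-1},{"wx":0,"wy":0,"wz":0,"x":0,"y":0,"z":0,"fingers":-1}]}}

```text
time_s: 13.0
tool_pos: [0.5034, 0.3306, 0.156]
tool_rot: [-2.788, -0.473, -1.177]
contact_force: [-0.3, -0.5, -0.8]
grip_width: 0.205
finger_force: 30.0
```

```bash
python3 -c "
from h import *
place(.026,.003)"
```

```text
13.0 pos [0.5034 0.3306 0.156 ] xax [0.658 0.251 0.71 ] z [ 0.686  0.19  -0.702] F [-0.3 -0.5 -0.8] w 0.205 ff 29.95723307481967 j [ 0.47 -0.08  2.22 -0.57  0.26  2.2 ]
target [0.50941065 0.3426883  0.04881284] above [-0.0123 -0.0109  0.0255] shift [-0.0692 -0.0146  0.0816] 1cm down [-0.0071 -0.0005  0.007 ]
```

{"op": "servo_tool", "data": {"targets": [{"wx":0,"wy":0,"wz":0,"x":-0.012,"y":-0.01,"z":0.025,"fingers":-1},{"wx":0,"wy":0,"wz":0,"x":-0.02,"y":-0.001,"z":0.02,"fingers":-1},{"wx":0,"wy":0,"wz":0,"x":-0.02,"y":-0.001,"z":0.02,"fingers":-1},{"wx":0,"wy":0,"wz":0,"x":0,"y":0,"z":0,"fingers":-1}]}}

```text
time_s: 13.4
tool_pos: [0.509, 0.3372, 0.0901]
tool_rot: [-2.8, -0.463, -1.153]
contact_force: [-0.0, -0.1, -1.6]
grip_width: 0.205
finger_force: 30.0
```

```bash
python3 -c "
from h import *
place(.026,.003)"
```

```text
13.4 pos [0.509  0.3372 0.0901] xax [0.672 0.246 0.699] z [ 0.675  0.185 -0.714] F [-0.  -0.1 -1.6] w 0.205 ff 29.95960783562623 j [ 0.47  0.1   2.21 -1.14  0.16  2.79]
target [0.51004784 0.34281642 0.0492949 ] above [ 0.0294 -0.0033 -0.0262] shift [-0.0265 -0.0067  0.0309] 1cm down [-0.007  -0.0004  0.0071]
```

{"op": "servo_tool", "data": {"targets": [{"wx":0,"wy":-0.13,"wz":0,"x":0,"y":0,"z":0,"fingers":-1},{"wx":0.1,"wy":0,"wz":-0.1,"x":0,"y":0,"z":0,"fingers":-1},{"wx":0.07,"wy":0,"wz":-0.07,"x":0,"y":0,"z":0,"fingers":-1},{"wx":0,"wy":0,"wz":0,"x":0,"y":0,"z":0,"fingers":-1}]}}

```text
time_s: 13.8
tool_pos: [0.51, 0.3304, 0.0894]
tool_rot: [-2.821, -0.551, -1.078]
contact_force: [0.1, 0.1, -0.6]
grip_width: 0.199
finger_force: 30.0
```

```bash
python3 -c "
from h import *
place(.024,.003)"
```

```text
13.8 pos [0.51   0.3304 0.0894] xax [0.689 0.304 0.657] z [ 0.632  0.192 -0.751] F [ 0.1  0.1 -0.6] w 0.199 ff 29.95761488447897 j [ 0.43  0.08  2.19 -0.55  0.17  2.12]
target [0.51164577 0.34184272 0.05074588] above [ 0.0318 -0.0076 -0.0278] shift [-0.0208 -0.0124  0.0323] 1cm down [-0.0066 -0.0006  0.0075]
```

Now down the last 38 mm.

{"op": "servo_tool", "data": {"targets": [{"wx":0,"wy":0,"wz":0,"x":-0.007,"y":-0.006,"z":0.011,"fingers":-1},{"wx":0,"wy":0,"wz":0,"x":-0.007,"y":-0.006,"z":0.01,"fingers":-1},{"wx":0,"wy":0,"wz":0,"x":-0.006,"y":0,"z":0.01,"fingers":-1},{"wx":0,"wy":0,"wz":0,"x":0,"y":0,"z":0,"fingers":-1}]}}

```text
time_s: 14.2
tool_pos: [0.5102, 0.3419, 0.0501]
tool_rot: [-2.822, -0.55, -1.074]
contact_force: [-0.3, 0.7, -1.4]
grip_width: 0.2
finger_force: 30.0
```

```bash
python3 -c "
from h import *
place(.024,.003)"
```

```text
14.2 pos [0.5102 0.3419 0.0501] xax [0.691 0.304 0.656] z [ 0.63   0.192 -0.753] F [-0.3  0.7 -1.4] w 0.2 ff 29.958570009330288 j [ 0.46  0.2   2.18 -1.1   0.12  2.71]
target [0.51171572 0.34188047 0.05081092] above [ 0.054   0.0053 -0.0598] shift [0.0016 0.0006 0.0004] 1cm down [-0.0066 -0.0006  0.0075]
```

{"op": "servo_tool", "data": {"targets": [{"wx":0,"wy":0,"wz":0,"x":0,"y":0,"z":0,"fingers":0.1},{"wx":0,"wy":0,"wz":0,"x":0,"y":0,"z":0,"fingers":0.1},{"wx":0,"wy":0,"wz":0,"x":0,"y":0,"z":0,"fingers":0.1},{"wx":0,"wy":0,"wz":0,"x":0,"y":0,"z":0,"fingers":0.1},{"wx":0,"wy":0,"wz":0,"x":0,"y":0,"z":0,"fingers":0.1}]}}

```text
time_s: 14.7
tool_pos: [0.5104, 0.3418, 0.0509]
tool_rot: [-2.821, -0.543, -1.074]
contact_force: [-0.3, 0.3, 0.0]
grip_width: 0.549
finger_force: 0.0
```

{"op": "servo_tool", "data": {"targets": [{"wx":0,"wy":0,"wz":0,"x":0.01,"y":0,"z":-0.03,"fingers":0.1},{"wx":0,"wy":0,"wz":0,"x":0.02,"y":0,"z":-0.035,"fingers":0.1},{"wx":0,"wy":0,"wz":0,"x":0.025,"y":0,"z":-0.035,"fingers":0.1},{"wx":0,"wy":0,"wz":0,"x":0.025,"y":0,"z":-0.035,"fingers":0.1},{"wx":0,"wy":-0.14,"wz":0,"x":0.025,"y":0,"z":-0.03,"fingers":0.1}]}}

```text
time_s: 15.2
tool_pos: [0.4874, 0.3379, 0.2086]
tool_rot: [-2.907, -0.543, -0.931]
contact_force: [1.8, -0.3, -1.1]
grip_width: 0.545
finger_force: 0.0
```

{"op": "servo_tool", "data": {"targets": [{"wx":0,"wy":-0.145,"wz":0,"x":0,"y":0,"z":0,"fingers":0.1},{"wx":0,"wy":-0.145,"wz":0,"x":0,"y":0,"z":0,"fingers":0.1},{"wx":0,"wy":-0.145,"wz":0,"x":0,"y":0,"z":0,"fingers":0.1},{"wx":0,"wy":-0.145,"wz":0,"x":0,"y":0,"z":0,"fingers":0.1},{"wx":0,"wy":0,"wz":0,"x":0,"y":0,"z":0,"fingers":0.1}]}}

```text
time_s: 15.7
tool_pos: [0.4941, 0.3388, 0.2079]
tool_rot: [3.034, 0.529, 0.063]
contact_force: [-0.1, -0.7, -1.0]
grip_width: 0.552
finger_force: 0.0
```

Run:
```python
from h import *
b,_=snap('wrist','w7');a,_=snap('scene','s7')
a=a[210:330,200:360]
cv2.imwrite('pics/m7.png',np.hstack([cv2.resize(b,(560,350)),cv2.resize(a,(240,180))[:0].reshape(0,240,3) if 0 else np.pad(cv2.resize(a,(240,180)),((0,170),(0,0),(0,0)))]))
st()
```

```text
15.8 pos [0.4919 0.3386 0.2083] xax [0.94  0.341 0.034] z [ 0.055 -0.051 -0.997] F [-0.5 -0.4 -0.7] w 0.553 ff 0.0 j [ 0.45  0.21  1.56 -0.07  1.35  1.69]
```

View pics/m7.png

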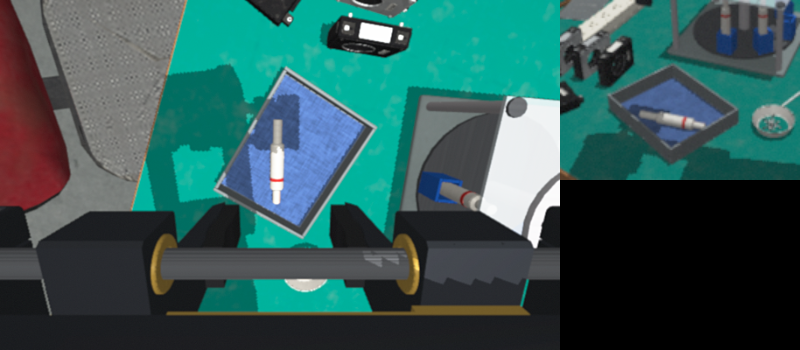

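The picture shows gauge 2 lying at a slant in the tray (~277,160). Back to the knob.

```bash
cat >> h.py <<'E'
Cs=np.array([.5445,.0347]);TH=.267
def knob(w): return Cs+.05*np.array([np.cos(TH-np.pi/2+w),np.sin(TH-np.pi/2+w)])
GAP=Cs-.09*np.array([np.cos(TH),np.sin(TH)])
def aim(X,yaw=TH):
    s,R=st();D=np.array([[np.cos(yaw),np.sin(yaw),0],[np.sin(yaw),-np.cos(yaw),0],[0,0,-1]])
    d=np.array(X)-s['tool_pos']
    print('turn',np.round(Ro.from_matrix(R.T@D).as_rotvec(),3),'then shift',np.round(D.T@d,4))
E
python3 -c "
from h import *
print(pt('w7',316,183,.015));aim([*knob(np.pi/2),.2])
a=np.load('pics/w7.npz');q=knob(np.pi/2);print(q)"
```

```text
[0.48335117 0.33174455 0.015     ]
15.8 pos [0.4919 0.3386 0.2083] xax [0.94  0.341 0.034] z [ 0.055 -0.051 -0.997] F [-0.5 -0.4 -0.7] w 0.553 ff 0.0 j [ 0.45  0.21  1.56 -0.07  1.35  1.69]
turn [ 0.066 -0.037  0.08 ] then shift [0.0206 0.307  0.0083]
[0.59272834 0.04789195]
```

{"op": "servo_tool", "data": {"targets": [{"wx":0.066,"wy":-0.037,"wz":0.08,"x":0,"y":0,"z":0,"fingers":0.1},{"wx":0,"wy":0,"wz":0,"x":0.004,"y":0.04,"z":0,"fingers":0.1},{"wx":0,"wy":0,"wz":0,"x":0.003,"y":0.045,"z":0,"fingers":0.1},{"wx":0,"wy":0,"wz":0,"x":0.003,"y":0.045,"z":0,"fingers":0.1},{"wx":0,"wy":0,"wz":0,"x":0.003,"y":0.045,"z":0,"fingers":0.1}]}}

```text
time_s: 16.3
tool_pos: [0.5494, 0.1722, 0.2103]
tool_rot: [-3.113, -0.42, -0.006]
contact_force: [0.5, 0.2, -0.1]
grip_width: 0.549
finger_force: 0.0
```

{"op": "servo_tool", "data": {"targets": [{"wx":0,"wy":0,"wz":0,"x":0.003,"y":0.045,"z":0,"fingers":0.1},{"wx":0,"wy":0,"wz":0,"x":0.003,"y":0.045,"z":0,"fingers":0.1},{"wx":0,"wy":0,"wz":0,"x":0.003,"y":0.042,"z":0,"fingers":0.1},{"wx":0,"wy":0,"wz":0,"x":0,"y":0,"z":0,"fingers":0.1}]}}

```text
time_s: 16.7
tool_pos: [0.5941, 0.044, 0.2102]
tool_rot: [3.112, 0.41, 0.006]
contact_force: [0.7, 0.8, 0.6]
grip_width: 0.548
finger_force: 0.0
```

```bash
python3 -c "
from h import *
aim([*knob(np.pi/2),.136])"
```

```text
16.7 pos [0.5941 0.044  0.2102] xax [0.966 0.259 0.003] z [ 0.004 -0.002 -1.   ] F [0.7 0.8 0.6] w 0.548 ff 0.0 j [-0.12  0.22  1.55 -0.    1.37  1.18]
turn [ 0.003 -0.003 -0.005] then shift [-0.0003 -0.0041  0.0742]
```

{"op": "servo_tool", "data": {"targets": [{"wx":0,"wy":0,"wz":0,"x":0,"y":-0.003,"z":0.02,"fingers":0.1},{"wx":0,"wy":0,"wz":0,"x":0,"y":0,"z":0.027,"fingers":0.1},{"wx":0,"wy":0,"wz":0,"x":0,"y":0,"z":0.027,"fingers":0.1},{"wx":0,"wy":0,"wz":0,"x":0,"y":0,"z":0,"fingers":-1},{"wx":0,"wy":0,"wz":0,"x":0,"y":0,"z":0,"fingers":-1}]}}

```text
time_s: 17.2
tool_pos: [0.5922, 0.0522, 0.1363]
tool_rot: [-3.113, -0.42, -0.001]
contact_force: [0.9, -4.1, -2.9]
grip_width: 0.39
finger_force: 2.5
```

{"op": "servo_tool", "data": {"targets": [{"wx":0,"wy":0,"wz":0,"x":0,"y":0,"z":0,"fingers":-1},{"wx":0,"wy":0,"wz":0,"x":0,"y":0,"z":0,"fingers":-1},{"wx":0,"wy":0,"wz":0,"x":0,"y":0,"z":0,"fingers":-1}]}}

```text
time_s: 17.5
tool_pos: [0.5939, 0.0514, 0.1375]
tool_rot: [3.113, 0.418, 0.004]
contact_force: [-2.9, 0.1, 5.4]
grip_width: 0.29
finger_force: 30.0
```

{"op": "servo_tool", "data": {"targets": [{"wx":0,"wy":0,"wz":0,"x":0,"y":0,"z":-0.005,"fingers":-1},{"wx":0,"wy":0,"wz":0,"x":0,"y":0,"z":-0.0055,"fingers":-1},{"wx":0,"wy":0,"wz":0,"x":0,"y":0,"z":0,"fingers":-1}]}}

```text
time_s: 17.8
tool_pos: [0.5936, 0.0515, 0.1465]
tool_rot: [-3.113, -0.418, -0.002]
contact_force: [5.3, -0.1, -7.3]
grip_width: 0.286
finger_force: 30.0
```

```bash
python3 -c "
from h import *
aim([*knob(np.pi/2),.1465]);aim([*knob(np.pi*.75),.1465])"
```

```text
17.8 pos [0.5936 0.0515 0.1465] xax [0.965 0.264 0.001] z [ 0.001  0.001 -1.   ] F [ 5.3 -0.1 -7.3] w 0.286 ff 29.998642411082983 j [-0.11  0.28  1.6   0.    1.26  1.19]
turn [-0.    -0.001 -0.   ] then shift [-0.0018  0.0032  0.    ]
17.8 pos [0.5936 0.0515 0.1465] xax [0.965 0.264 0.001] z [ 0.001  0.001 -1.   ] F [ 5.3 -0.1 -7.3] w 0.286 ff 29.998642411082983 j [-0.11  0.28  1.6   0.    1.26  1.19]
turn [-0.    -0.001 -0.   ] then shift [-0.0165 -0.0321  0.    ]
```

Now turn 45°.

{"op": "servo_tool", "data": {"targets": [{"wx":0,"wy":0,"wz":0,"x":-0.002,"y":-0.0075,"z":0,"fingers":-1},{"wx":0,"wy":0,"wz":0,"x":-0.0035,"y":-0.009,"z":0,"fingers":-1},{"wx":0,"wy":0,"wz":0,"x":-0.005,"y":-0.008,"z":0,"fingers":-1},{"wx":0,"wy":0,"wz":0,"x":-0.006,"y":-0.0075,"z":0,"fingers":-1},{"wx":0,"wy":0,"wz":0,"x":0,"y":0,"z":0,"fingers":-1}]}}

```text
time_s: 18.3
tool_pos: [0.5677, 0.0815, 0.1456]
tool_rot: [-3.108, -0.419, -0.0]
contact_force: [3.1, 11.8, -6.6]
grip_width: 0.285
finger_force: 30.0
```

{"op": "servo_tool", "data": {"targets": [{"wx":0,"wy":0,"wz":0,"x":0,"y":0,"z":0,"fingers":-1}]}}

```text
time_s: 18.4
tool_pos: [0.5681, 0.0812, 0.1455]
tool_rot: [-3.108, -0.419, -0.0]
contact_force: [4.3, 11.9, -6.4]
grip_width: 0.284
finger_force: 30.0
```

```bash
python3 -c "
from h import *
aim([*knob(np.pi*.75),.1465])
s=read_state();p=np.array(s['tool_pos'][:2])-Cs;print(np.degrees(np.arctan2(p[1],p[0])-TH)+90,np.linalg.norm(p))"
```

```text
18.4 pos [0.5681 0.0812 0.1455] xax [0.964 0.265 0.001] z [-0.001  0.006 -1.   ] F [ 4.3 11.9 -6.4] w 0.284 ff 29.99892278574407 j [-0.07  0.23  1.66  0.01  1.25  1.23]
turn [-0.006 -0.001  0.001] then shift [ 0.0003  0.0033 -0.001 ]
137.77247420388431 0.05221134408967124
```

{"op": "servo_tool", "data": {"targets": [{"wx":0,"wy":0,"wz":0,"x":0.001,"y":0.003,"z":0,"fingers":-1},{"wx":0,"wy":0,"wz":0,"x":0,"y":0,"z":0,"fingers":-1}]}}

```text
time_s: 18.6
tool_pos: [0.5716, 0.0793, 0.1461]
tool_rot: [-3.107, -0.418, -0.006]
contact_force: [8.7, 15.5, -5.9]
grip_width: 0.284
finger_force: 30.0
```

{"op": "servo_tool", "data": {"targets": [{"wx":0,"wy":0,"wz":0,"x":0,"y":0,"z":0.0055,"fingers":-1},{"wx":0,"wy":0,"wz":0,"x":0,"y":0,"z":0.005,"fingers":-1},{"wx":0,"wy":0,"wz":0,"x":0,"y":0,"z":0,"fingers":-1}]}}

```text
time_s: 18.9
tool_pos: [0.5727, 0.0788, 0.1376]
tool_rot: [-3.108, -0.418, -0.01]
contact_force: [6.0, 12.4, 2.8]
grip_width: 0.287
finger_force: 30.0
```

{"op": "servo_tool", "data": {"targets": [{"wx":0,"wy":0,"wz":0,"x":0,"y":0,"z":0,"fingers":-0.1},{"wx":0,"wy":0,"wz":0,"x":0,"y":0,"z":0,"fingers":-0.1},{"wx":0,"wy":0,"wz":0,"x":0,"y":0,"z":0,"fingers":-0.1}]}}

```text
time_s: 19.2
tool_pos: [0.5701, 0.075, 0.1356]
tool_rot: [-3.114, -0.418, 0.001]
contact_force: [-0.8, -0.1, -0.9]
grip_width: 0.449
finger_force: 0.0
```

{"op": "servo_tool", "data": {"targets": [{"wx":0,"wy":0,"wz":0,"x":0,"y":0,"z":-0.04,"fingers":-0.1},{"wx":0,"wy":0,"wz":0,"x":0,"y":0,"z":-0.04,"fingers":-0.1},{"wx":0,"wy":0,"wz":0,"x":-0.035,"y":0.02,"z":0,"fingers":-0.1},{"wx":0,"wy":0,"wz":0,"x":-0.04,"y":0.02,"z":0,"fingers":-0.1},{"wx":0,"wy":0,"wz":0,"x":0,"y":0,"z":0,"fingers":-0.1}]}}

```text
time_s: 19.7
tool_pos: [0.5052, 0.0145, 0.215]
tool_rot: [3.114, 0.413, -0.005]
contact_force: [-0.5, 0.8, -0.6]
grip_width: 0.453
finger_force: 0.0
```

Run:
```python
from h import *
b,_=snap('wrist','w8')
cv2.imwrite('pics/w8s.png',b);snap('scene','s8')
print(GAP,proj('w8',np.r_[GAP,.133]))
d=np.load('pics/w8.npy')
for w in(130,135,140):
    q=knob(np.radians(w));u,v=proj('w8',np.r_[q,.2]);print(w,u,v,pt('w8',u,v))
u,v=proj('s8',np.r_[knob(np.pi*.75),.2]);print(u,v,[(k,round(pt('s8',int(round(u)),k)[2],3)) for k in range(int(v)-6,int(v)+6)])
aim([*GAP,.064])
```

```text
[0.45768899 0.0109545 ] [314.03969913 243.52236992]
130 250.01317699261534 78.02883041596758 [0.57300494 0.07622398 0.1981472 ]
135 244.61836175071687 83.59753685662236 [0.56927599 0.07826647 0.19942771]
140 239.77754644493507 89.61924284975272 [0.56537616 0.08039873 0.19889196]
307.2756415741042 176.585267262869 [(170, np.float64(0.03)), (171, np.float64(0.032)), (172, np.float64(0.049)), (173, np.float64(0.048)), (174, np.float64(0.143)), (175, np.float64(0.142)), (176, np.float64(0.198)), (177, np.float64(0.199)), (178, np.float64(0.199)), (179, np.float64(0.198)), (180, np.float64(0.195)), (181, np.float64(0.192))]
19.8 pos [0.5084 0.0161 0.2158] xax [0.965 0.262 0.   ] z [ 0.  0. -1.] F [-0.2  0.3 -0.6] w 0.45 ff 0.0 j [-0.2   0.02  1.75  0.    1.37  1.1 ]
turn [-0.    -0.    -0.002] then shift [-0.0502 -0.0084  0.1518]
```

View pics/w8s.png

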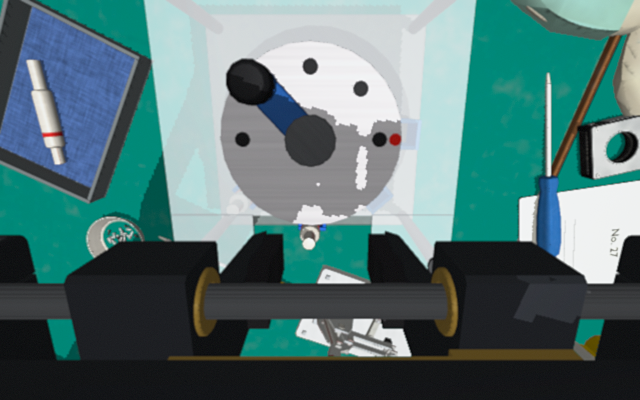

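Knob top at z 0.199, so the pin is dropped in the 135° hole. Gauge 3 stands in the gap at (308,243). One view is left for the end.

Run:
```python
from h import *
g=pt('w8',308,243,.133);print(g);aim([*g[:2],.064])
```

```text
[0.45681375 0.01605036 0.133     ]
19.8 pos [0.5084 0.0161 0.2158] xax [0.965 0.262 0.   ] z [ 0.  0. -1.] F [-0.2  0.3 -0.6] w 0.45 ff 0.0 j [-0.2   0.02  1.75  0.    1.37  1.1 ]
turn [-0.    -0.    -0.002] then shift [-0.0497 -0.0136  0.1518]
```

{"op": "servo_tool", "data": {"targets": [{"wx":0,"wy":0,"wz":0,"x":-0.025,"y":-0.006,"z":0,"fingers":-0.1},{"wx":0,"wy":0,"wz":0,"x":-0.025,"y":-0.006,"z":0,"fingers":-0.1},{"wx":0,"wy":0,"wz":0,"x":0,"y":0,"z":0.025,"fingers":-0.1},{"wx":0,"wy":0,"wz":0,"x":0,"y":0,"z":0,"fingers":-0.1}]}}

```text
time_s: 20.2
tool_pos: [0.4559, 0.016, 0.1884]
tool_rot: [-3.112, -0.418, 0.006]
contact_force: [-0.3, 0.1, -0.1]
grip_width: 0.447
finger_force: 0.0
```

{"op": "servo_tool", "data": {"targets": [{"wx":0,"wy":0,"wz":0,"x":0,"y":0,"z":0.03,"fingers":-0.1},{"wx":0,"wy":0,"wz":0,"x":0,"y":0,"z":0.03,"fingers":-0.1},{"wx":0,"wy":0,"wz":0,"x":0,"y":0,"z":0.03,"fingers":-0.1},{"wx":0,"wy":0,"wz":0,"x":0,"y":0,"z":0.033,"fingers":-0.1},{"wx":0,"wy":0,"wz":0,"x":0,"y":0,"z":0,"fingers":-0.1}]}}

```text
time_s: 20.7
tool_pos: [0.4547, 0.0163, 0.0642]
tool_rot: [-3.11, -0.418, 0.012]
contact_force: [0.4, 0.2, 0.1]
grip_width: 0.449
finger_force: 0.0
```

{"op": "servo_tool", "data": {"targets": [{"wx":0,"wy":0,"wz":0,"x":0,"y":0,"z":0,"fingers":-1},{"wx":0,"wy":0,"wz":0,"x":0,"y":0,"z":0,"fingers":-1},{"wx":0,"wy":0,"wz":0,"x":0,"y":0,"z":0,"fingers":-1},{"wx":0,"wy":0,"wz":0,"x":0,"y":0,"z":0,"fingers":-1},{"wx":0,"wy":0,"wz":0,"x":0,"y":0,"z":0,"fingers":-1}]}}

```text
time_s: 21.2
tool_pos: [0.4591, 0.0149, 0.0694]
tool_rot: [3.113, 0.418, 0.006]
contact_force: [-1.1, 0.2, 6.4]
grip_width: 0.205
finger_force: 29.4
```

Run:
```python
from h import *
st()
```

```text
21.2 pos [0.4591 0.0149 0.0694] xax [0.965 0.264 0.004] z [ 0.004 -0.    -1.   ] F [-1.1  0.2  6.4] w 0.205 ff 29.429349761630874 j [-0.23  0.09  2.    0.    1.04  1.08]
```

{"op": "servo_tool", "data": {"targets": [{"wx":0,"wy":0,"wz":0,"x":0,"y":0,"z":-0.01,"fingers":-1},{"wx":0,"wy":0,"wz":0,"x":0,"y":0,"z":-0.03,"fingers":-1},{"wx":0,"wy":0,"wz":0,"x":0,"y":0,"z":-0.04,"fingers":-1},{"wx":0,"wy":0,"wz":0,"x":0,"y":0,"z":-0.04,"fingers":-1},{"wx":0,"wy":0,"wz":0,"x":0,"y":0,"z":-0.04,"fingers":-1}]}}

```text
time_s: 21.7
tool_pos: [0.4565, 0.0154, 0.2296]
tool_rot: [-3.113, -0.418, 0.0]
contact_force: [0.0, -0.6, -1.0]
grip_width: 0.2
finger_force: 30.0
```

{"op": "servo_tool", "data": {"targets": [{"wx":0,"wy":0,"wz":0,"x":0.0205,"y":-0.039,"z":0,"fingers":-1},{"wx":0,"wy":0,"wz":0,"x":0.0205,"y":-0.039,"z":0,"fingers":-1},{"wx":0,"wy":0,"wz":0,"x":0.0205,"y":-0.039,"z":0,"fingers":-1},{"wx":0,"wy":0,"wz":0,"x":0.0205,"y":-0.039,"z":0,"fingers":-1},{"wx":0,"wy":0,"wz":0,"x":0.0205,"y":-0.039,"z":0,"fingers":-1}]}}

```text
time_s: 22.2
tool_pos: [0.5044, 0.232, 0.2283]
tool_rot: [-3.113, -0.418, -0.0]
contact_force: [1.0, -0.6, -0.3]
grip_width: 0.202
finger_force: 30.0
```

{"op": "servo_tool", "data": {"targets": [{"wx":0,"wy":0,"wz":0,"x":0.0205,"y":-0.039,"z":0,"fingers":-1},{"wx":0,"wy":0,"wz":0,"x":0.02,"y":-0.04,"z":0,"fingers":-1},{"wx":0,"wy":0,"wz":-0.12,"x":0,"y":0,"z":0,"fingers":-1},{"wx":0,"wy":0.145,"wz":0,"x":0,"y":0,"z":0,"fingers":-1},{"wx":0,"wy":0.145,"wz":0,"x":0,"y":0,"z":0,"fingers":-1}]}}

```text
time_s: 22.7
tool_pos: [0.5235, 0.3179, 0.2273]
tool_rot: [-2.996, -0.588, -0.443]
contact_force: [0.5, 0.2, -0.9]
grip_width: 0.203
finger_force: 30.0
```

{"op": "servo_tool", "data": {"targets": [{"wx":0,"wy":0.145,"wz":0,"x":0,"y":0,"z":0,"fingers":-1},{"wx":0,"wy":0.145,"wz":0,"x":0,"y":0,"z":0,"fingers":-1},{"wx":0,"wy":0,"wz":0,"x":0,"y":0,"z":0,"fingers":-1}]}}

```text
time_s: 23.0
tool_pos: [0.5154, 0.3152, 0.2207]
tool_rot: [-2.86, -0.561, -0.837]
contact_force: [-1.6, 0.3, -2.4]
grip_width: 0.2
finger_force: 30.0
```

Run:
```python
from h import *
snap('top','t9');print(tray('t9'));
place(-.003,.003)
```

```text
((0.5446016192436218, 0.3053814172744751), (0.12140194326639175, 0.0688658058643341), 77.42285919189453)
23.05 pos [0.5191 0.3161 0.2248] xax [0.778 0.317 0.542] z [ 0.501  0.205 -0.841] F [ 0.5  0.9 -0.7] w 0.205 ff 29.95250022271648 j [ 0.33 -0.15  2.01  0.04  0.71  1.49]
target [0.52439444 0.32037665 0.05406109] above [-0.0437 -0.0019  0.0798] shift [-0.087  -0.0018  0.147 ] 1cm down [-0.0054  0.      0.0084]
```

{"op": "servo_tool", "data": {"targets": [{"wx":0,"wy":0,"wz":0,"x":-0.016,"y":-0.001,"z":0.027,"fingers":-1},{"wx":0,"wy":0,"wz":0,"x":-0.016,"y":-0.001,"z":0.027,"fingers":-1},{"wx":0,"wy":0,"wz":0,"x":-0.016,"y":0,"z":0.027,"fingers":-1},{"wx":0,"wy":0,"wz":0,"x":-0.015,"y":0,"z":0.026,"fingers":-1},{"wx":0,"wy":0,"wz":0,"x":0,"y":0,"z":0,"fingers":-1}]}}

```text
time_s: 23.55
tool_pos: [0.5274, 0.321, 0.1003]
tool_rot: [-2.86, -0.559, -0.84]
contact_force: [-0.1, -0.6, -1.0]
grip_width: 0.201
finger_force: 30.0
```

Run:
```python
from h import *
place(-.003,.003)
```

```text
23.55 pos [0.5274 0.321  0.1003] xax [0.779 0.317 0.541] z [ 0.501  0.205 -0.841] F [-0.1 -0.6 -1. ] w 0.201 ff 29.95260462979786 j [0.34 0.08 2.08 0.06 0.41 1.47]
target [0.52444281 0.32037917 0.05408288] above [ 0.0158 -0.0006 -0.0301] shift [-0.0275 -0.0005  0.0372] 1cm down [-0.0054  0.      0.0084]
```

{"op": "servo_tool", "data": {"targets": [{"wx":0,"wy":0,"wz":0,"x":-0.014,"y":0,"z":0.019,"fingers":-1},{"wx":0,"wy":0,"wz":0,"x":-0.013,"y":0,"z":0.018,"fingers":-1},{"wx":0,"wy":0,"wz":0,"x":0,"y":0,"z":0,"fingers":-1}]}}

```text
time_s: 23.85
tool_pos: [0.5261, 0.3206, 0.0572]
tool_rot: [-2.857, -0.559, -0.846]
contact_force: [0.3, 0.7, -1.6]
grip_width: 0.2
finger_force: 30.0
```

{"op": "servo_tool", "data": {"targets": [{"wx":0,"wy":0,"wz":0,"x":0,"y":0,"z":0,"fingers":0.1},{"wx":0,"wy":0,"wz":0,"x":0,"y":0,"z":0,"fingers":0.1},{"wx":0,"wy":0,"wz":0,"x":0,"y":0,"z":0,"fingers":0.1},{"wx":0,"wy":0,"wz":0,"x":0,"y":0,"z":0,"fingers":0.1},{"wx":0,"wy":0,"wz":0,"x":0,"y":0,"z":0,"fingers":0.1}]}}

```text
time_s: 24.35
tool_pos: [0.526, 0.3207, 0.0588]
tool_rot: [-2.854, -0.559, -0.854]
contact_force: [-0.5, 0.7, -0.3]
grip_width: 0.553
finger_force: 0.0
```

{"op": "servo_tool", "data": {"targets": [{"wx":0,"wy":0,"wz":0,"x":0.01,"y":0,"z":-0.035,"fingers":0.1},{"wx":0,"wy":0,"wz":0,"x":0.02,"y":0,"z":-0.035,"fingers":0.1},{"wx":0,"wy":0,"wz":0,"x":0.025,"y":0,"z":-0.035,"fingers":0.1},{"wx":0,"wy":0,"wz":0,"x":0.025,"y":0,"z":-0.035,"fingers":0.1},{"wx":0,"wy":-0.145,"wz":0,"x":0.025,"y":0,"z":-0.02,"fingers":0.1}]}}

```text
time_s: 24.85
tool_pos: [0.5203, 0.3193, 0.2453]
tool_rot: [-2.925, -0.575, -0.669]
contact_force: [0.8, -0.7, -0.4]
grip_width: 0.546
finger_force: 0.0
```

{"op": "servo_tool", "data": {"targets": [{"wx":0,"wy":-0.145,"wz":0,"x":0,"y":0,"z":0,"fingers":0.1},{"wx":0,"wy":-0.145,"wz":0,"x":0,"y":0,"z":0,"fingers":0.1},{"wx":0,"wy":-0.145,"wz":0.12,"x":0,"y":0,"z":0,"fingers":0.1},{"wx":0,"wy":0,"wz":0,"x":0,"y":0,"z":0,"fingers":0.1}]}}

```text
time_s: 25.25
tool_pos: [0.527, 0.3204, 0.2438]
tool_rot: [-3.091, -0.451, -0.067]
contact_force: [-0.1, 0.6, -1.1]
grip_width: 0.551
finger_force: 0.0
```

Run:
```python
from h import *
b,d=snap('wrist','w10')
# heights map summary in the tray: non-felt points
P=np.array([pt('w10',u,v) for v in range(60,270,3) for u in range(150,470,3) if d[v,u]>0])
a=np.radians(-11.8);R=np.array([[np.cos(a),-np.sin(a)],[np.sin(a),np.cos(a)]])
L=(P[:,:2]-[.496,.312])@R
G=np.full((13,17),' ')
for (x,y),z in zip(L,P[:,2]):
    i,j=int((y+.065)//.01),int((x+.085)//.01)
    if 0<=i<13 and 0<=j<17:
        if z>.014 and G[i,j]<'9': G[i,j]=max(G[i,j],str(min(9,int(z*100))))
        elif G[i,j]==' ':G[i,j]='.'
print('\n'.join(''.join(r) for r in G[::-1]));aim([*knob(np.pi*.75),.2])
```

```text
233.1122223993333
..........999...3
.........191....3
2......12991....3
3....12221111...3
2...222212111...3
2.122211221..9993
31121.2222.9999..
3....2221....9..3
2...1221........3
2..11............
1...............3
.3333233333333233
25.3 pos [0.5259 0.3204 0.2436] xax [0.956 0.288 0.047] z [ 0.042  0.024 -0.999] F [ 0.1 -0.7 -0.6] w 0.546 ff 0.0 j [0.35 0.2  1.5  0.01 1.4  1.63]
turn [-0.011 -0.047  0.026] then shift [-0.0221  0.2451  0.0436]
```

Two gauges lie side by side in the tray. Back to the knob.

{"op": "servo_tool", "data": {"targets": [{"wx":-0.011,"wy":-0.047,"wz":0.026,"x":0,"y":0,"z":0,"fingers":0.1},{"wx":0,"wy":0,"wz":0,"x":-0.004,"y":0.041,"z":0,"fingers":0.1},{"wx":0,"wy":0,"wz":0,"x":-0.004,"y":0.041,"z":0,"fingers":0.1},{"wx":0,"wy":0,"wz":0,"x":-0.004,"y":0.041,"z":0,"fingers":0.1},{"wx":0,"wy":0,"wz":0,"x":-0.004,"y":0.041,"z":0,"fingers":0.1}]}}

```text
time_s: 25.8
tool_pos: [0.5515, 0.1567, 0.245]
tool_rot: [-3.113, -0.422, -0.005]
contact_force: [1.1, 0.4, 0.2]
grip_width: 0.55
finger_force: 0.0
```

{"op": "servo_tool", "data": {"targets": [{"wx":0,"wy":0,"wz":0,"x":-0.004,"y":0.041,"z":0.02,"fingers":0.1},{"wx":0,"wy":0,"wz":0,"x":-0.002,"y":0.04,"z":0.02,"fingers":0.1},{"wx":0,"wy":0,"wz":0,"x":0,"y":0,"z":0,"fingers":0.1},{"wx":0,"wy":0,"wz":0,"x":0,"y":0,"z":0,"fingers":0.1}]}}

```text
time_s: 26.2
tool_pos: [0.567, 0.0778, 0.2047]
tool_rot: [-3.113, -0.416, -0.002]
contact_force: [0.5, -0.1, -0.5]
grip_width: 0.555
finger_force: 0.0
```

Run:
```python
from h import *
aim([.569,.0775,.136])
```

```text
26.2 pos [0.567  0.0778 0.2047] xax [0.965 0.262 0.001] z [ 0.001  0.001 -1.   ] F [ 0.5 -0.1 -0.5] w 0.555 ff 0.0 j [-0.07  0.17  1.61  0.    1.36  1.23]
turn [-0.001 -0.001 -0.001] then shift [0.0019 0.0008 0.0687]
```

{"op": "servo_tool", "data": {"targets": [{"wx":0,"wy":0,"wz":0,"x":0.0015,"y":0.001,"z":0.034,"fingers":0.1},{"wx":0,"wy":0,"wz":0,"x":0,"y":0,"z":0.034,"fingers":0.1},{"wx":0,"wy":0,"wz":0,"x":0,"y":0,"z":0,"fingers":-1},{"wx":0,"wy":0,"wz":0,"x":0,"y":0,"z":0,"fingers":-1},{"wx":0,"wy":0,"wz":0,"x":0,"y":0,"z":0,"fingers":-1}]}}

```text
time_s: 26.7
tool_pos: [0.5712, 0.0784, 0.1395]
tool_rot: [3.113, 0.419, 0.007]
contact_force: [0.6, 0.2, 0.4]
grip_width: 0.301
finger_force: 0.0
```

{"op": "servo_tool", "data": {"targets": [{"wx":0,"wy":0,"wz":0,"x":0,"y":0,"z":0,"fingers":-1},{"wx":0,"wy":0,"wz":0,"x":0,"y":0,"z":0,"fingers":-1},{"wx":0,"wy":0,"wz":0,"x":0,"y":0,"z":-0.005,"fingers":-1},{"wx":0,"wy":0,"wz":0,"x":0,"y":0,"z":-0.0055,"fingers":-1},{"wx":0,"wy":0,"wz":0,"x":0,"y":0,"z":0,"fingers":-1}]}}

```text
time_s: 27.2
tool_pos: [0.5708, 0.0787, 0.1481]
tool_rot: [-3.112, -0.417, -0.005]
contact_force: [4.3, 5.3, -6.6]
grip_width: 0.285
finger_force: 30.0
```

Run:
```python
from h import *
for w in (135,146,157,169,180):print(w,knob(np.radians(w)));aim([*knob(np.radians(w)),.1465])
```

```text
135 [0.56927447 0.0781307 ]
27.2 pos [0.5708 0.0787 0.1481] xax [0.965 0.263 0.003] z [ 0.003  0.002 -1.   ] F [ 4.3  5.3 -6.6] w 0.285 ff 29.99672496691346 j [-0.07  0.23  1.66  0.    1.25  1.23]
turn [-0.001 -0.003 -0.001] then shift [-0.0016  0.0001  0.0016]
146 [0.56053232 0.08205995]
27.2 pos [0.5708 0.0787 0.1481] xax [0.965 0.263 0.003] z [ 0.003  0.002 -1.   ] F [ 4.3  5.3 -6.6] w 0.285 ff 29.99672496691346 j [-0.07  0.23  1.66  0.    1.25  1.23]
turn [-0.001 -0.003 -0.001] then shift [-0.009  -0.006   0.0016]
157 [0.55120106 0.08424892]
27.2 pos [0.5708 0.0787 0.1481] xax [0.965 0.263 0.003] z [ 0.003  0.002 -1.   ] F [ 4.3  5.3 -6.6] w 0.285 ff 29.99672496691346 j [-0.07  0.23  1.66  0.    1.25  1.23]
turn [-0.001 -0.003 -0.001] then shift [-0.0174 -0.0105  0.0016]
169 [0.54075283 0.08455939]
27.2 pos [0.5708 0.0787 0.1481] xax [0.965 0.263 0.003] z [ 0.003  0.002 -1.   ] F [ 4.3  5.3 -6.6] w 0.285 ff 29.99672496691346 j [-0.07  0.23  1.66  0.    1.25  1.23]
turn [-0.001 -0.003 -0.001] then shift [-0.0274 -0.0136  0.0016]
180 [0.53130805 0.08292834]
27.2 pos [0.5708 0.0787 0.1481] xax [0.965 0.263 0.003] z [ 0.003  0.002 -1.   ] F [ 4.3  5.3 -6.6] w 0.285 ff 29.99672496691346 j [-0.07  0.23  1.66  0.    1.25  1.23]
turn [-0.001 -0.003 -0.001] then shift [-0.0369 -0.0145  0.0016]
```

{"op": "servo_tool", "data": {"targets": [{"wx":0,"wy":0,"wz":0,"x":-0.009,"y":-0.006,"z":0,"fingers":-1},{"wx":0,"wy":0,"wz":0,"x":-0.0085,"y":-0.0045,"z":0,"fingers":-1},{"wx":0,"wy":0,"wz":0,"x":-0.01,"y":-0.003,"z":0,"fingers":-1},{"wx":0,"wy":0,"wz":0,"x":-0.008,"y":-0.001,"z":0,"fingers":-1},{"wx":0,"wy":0,"wz":0,"x":0,"y":0,"z":0,"fingers":-1}]}}

```text
time_s: 27.7
tool_pos: [0.529, 0.0837, 0.1462]
tool_rot: [-3.111, -0.417, 0.006]
contact_force: [-2.6, 6.1, -5.9]
grip_width: 0.283
finger_force: 30.0
```

{"op": "servo_tool", "data": {"targets": [{"wx":0,"wy":0,"wz":0,"x":0,"y":0,"z":0,"fingers":-1}]}}

```text
time_s: 27.8
tool_pos: [0.5293, 0.0838, 0.1461]
tool_rot: [-3.11, -0.417, 0.006]
contact_force: [-3.9, 6.7, -5.8]
grip_width: 0.287
finger_force: 30.0
```

Run:
```python
from h import *
aim([*knob(np.pi),.1465])
```

```text
27.8 pos [0.5293 0.0838 0.1461] xax [ 0.965  0.263 -0.004] z [-0.004  0.003 -1.   ] F [-3.9  6.7 -5.8] w 0.287 ff 29.99638443812728 j [-0.07  0.15  1.75  0.    1.24  1.24]
turn [-0.004  0.004 -0.001] then shift [ 0.0017  0.0013 -0.0004]
```

{"op": "servo_tool", "data": {"targets": [{"wx":0,"wy":0,"wz":0,"x":0.0015,"y":0.001,"z":0,"fingers":-1},{"wx":0,"wy":0,"wz":0,"x":0,"y":0,"z":0,"fingers":-1},{"wx":0,"wy":0,"wz":0,"x":0,"y":0,"z":0.0055,"fingers":-1},{"wx":0,"wy":0,"wz":0,"x":0,"y":0,"z":0.005,"fingers":-1},{"wx":0,"wy":0,"wz":0,"x":0,"y":0,"z":0,"fingers":-1}]}}

```text
time_s: 28.3
tool_pos: [0.5338, 0.0849, 0.1393]
tool_rot: [-3.108, -0.417, -0.004]
contact_force: [-6.2, 12.7, 12.8]
grip_width: 0.285
finger_force: 30.0
```

{"op": "servo_tool", "data": {"targets": [{"wx":0,"wy":0,"wz":0,"x":0,"y":0,"z":0,"fingers":-0.1},{"wx":0,"wy":0,"wz":0,"x":0,"y":0,"z":0,"fingers":-0.1},{"wx":0,"wy":0,"wz":0,"x":0,"y":0,"z":0,"fingers":-0.1}]}}

```text
time_s: 28.6
tool_pos: [0.5337, 0.0813, 0.1371]
tool_rot: [3.114, 0.416, 0.001]
contact_force: [-1.1, -0.2, 0.2]
grip_width: 0.45
finger_force: 0.0
```

{"op": "servo_tool", "data": {"targets": [{"wx":0,"wy":0,"wz":0,"x":0,"y":0,"z":-0.04,"fingers":-0.1},{"wx":0,"wy":0,"wz":0,"x":0,"y":0,"z":-0.04,"fingers":-0.1},{"wx":0,"wy":0,"wz":0,"x":-0.02,"y":0.025,"z":0,"fingers":-0.1},{"wx":0,"wy":0,"wz":0,"x":-0.018,"y":0.025,"z":0,"fingers":-0.1},{"wx":0,"wy":0,"wz":0,"x":0,"y":0,"z":0,"fingers":-0.1}]}}

```text
time_s: 29.1
tool_pos: [0.5093, 0.0207, 0.2171]
tool_rot: [3.114, 0.411, 0.0]
contact_force: [0.5, 0.5, -0.1]
grip_width: 0.451
finger_force: 0.0
```

Run:
```python
from h import *
b,_=snap('wrist','w11');snap('scene','s11')
for w in(175,180,185):
    q=knob(np.radians(w));u,v=proj('w11',np.r_[q,.2]);print(w,u,v,pt('w11',u,v))
u,v=proj('s11',np.r_[knob(np.pi),.2]);print(u,v,[(k,round(pt('s11',int(round(u)),k)[2],3)) for k in range(int(v)-4,int(v)+6)])
g=proj('w11',np.r_[GAP,.133]);print('gap px',g)
# gauge top: points with z .12..0.137 near gap
d=np.load('pics/w11.npy');P=np.array([pt('w11',u,v) for v in range(int(g[1])-30,int(g[1])+25) for u in range(int(g[0])-30,int(g[0])+30) if d[v,u]>0])
m=(abs(P[:,2]-.131)<.006)&(np.linalg.norm(P[:,:2]-GAP,axis=1)<.02);print(m.sum(),P[m].mean(0) if m.any() else 0)
t=P[m].mean(0) if m.any() else [.457,.015]
aim([t[0],t[1],.064])
```

```text
175 233.34910808658668 148.64253506277993 [0.53547392 0.08400591 0.19952144]
180 233.58039073297934 155.93041639251416 [0.53112838 0.08312846 0.19912157]
185 234.43972970481875 163.1341516988377 [0.52696849 0.08177801 0.19917275]
317.26927856063224 180.3020971349606 [(176, np.float64(0.143)), (177, np.float64(0.142)), (178, np.float64(0.143)), (179, np.float64(0.144)), (180, np.float64(0.2)), (181, np.float64(0.2)), (182, np.float64(0.198)), (183, np.float64(0.197)), (184, np.float64(0.194)), (185, np.float64(0.191))]
gap px [319.78873663 248.90724552]
136 [0.45719149 0.0165955  0.13071448]
29.2 pos [0.51   0.0229 0.2168] xax [0.965 0.261 0.001] z [ 0.001  0.001 -1.   ] F [ 0.2 -0.5  0.5] w 0.45 ff 0.0 j [-0.19  0.02  1.75  0.    1.37  1.12]
turn [-0.001 -0.001 -0.003] then shift [-0.0526 -0.0079  0.1528]
```

Knob top at 0.2, so the pin is dropped. Gauge 4 is in the gap at (0.457,0.0165).

{"op": "servo_tool", "data": {"targets": [{"wx":0,"wy":0,"wz":0,"x":-0.026,"y":-0.004,"z":0,"fingers":-0.1},{"wx":0,"wy":0,"wz":0,"x":-0.025,"y":-0.003,"z":0,"fingers":-0.1},{"wx":0,"wy":0,"wz":0,"x":0,"y":0,"z":0.025,"fingers":-0.1},{"wx":0,"wy":0,"wz":0,"x":0,"y":0,"z":0,"fingers":-0.1}]}}

```text
time_s: 29.6
tool_pos: [0.457, 0.0179, 0.1894]
tool_rot: [-3.111, -0.417, 0.006]
contact_force: [-0.4, -0.1, 0.1]
grip_width: 0.448
finger_force: 0.0
```

{"op": "servo_tool", "data": {"targets": [{"wx":0,"wy":0,"wz":0,"x":0,"y":0,"z":0.03,"fingers":-0.1},{"wx":0,"wy":0,"wz":0,"x":0,"y":0,"z":0.03,"fingers":-0.1},{"wx":0,"wy":0,"wz":0,"x":0,"y":0,"z":0.03,"fingers":-0.1},{"wx":0,"wy":0,"wz":0,"x":0,"y":0,"z":0.034,"fingers":-0.1},{"wx":0,"wy":0,"wz":0,"x":0,"y":0,"z":0,"fingers":-0.1}]}}

```text
time_s: 30.1
tool_pos: [0.4559, 0.0181, 0.0643]
tool_rot: [-3.11, -0.417, 0.012]
contact_force: [-0.2, -0.4, -0.5]
grip_width: 0.452
finger_force: 0.0
```

{"op": "servo_tool", "data": {"targets": [{"wx":0,"wy":0,"wz":0,"x":0,"y":0,"z":0,"fingers":-1},{"wx":0,"wy":0,"wz":0,"x":0,"y":0,"z":0,"fingers":-1},{"wx":0,"wy":0,"wz":0,"x":0,"y":0,"z":0,"fingers":-1},{"wx":0,"wy":0,"wz":0,"x":0,"y":0,"z":0,"fingers":-1},{"wx":0,"wy":0,"wz":0,"x":0,"y":0,"z":0,"fingers":-1}]}}

```text
time_s: 30.6
tool_pos: [0.4607, 0.0166, 0.0697]
tool_rot: [3.113, 0.416, 0.006]
contact_force: [-0.2, -0.7, 7.9]
grip_width: 0.202
finger_force: 29.6
```

Run:
```python
from h import *
snap('top','t12');print(tray('t12'));st()
```

```text
((0.49774327874183655, 0.3150829076766968), (0.12140537053346634, 0.16512270271778107), 77.99119567871094)
30.65 pos [0.4606 0.0166 0.0696] xax [0.965 0.263 0.004] z [ 0.004 -0.    -1.   ] F [0.1 0.5 7.1] w 0.202 ff 29.62437082780525 j [-0.22  0.09  2.    0.    1.04  1.08]
```

{"op": "servo_tool", "data": {"targets": [{"wx":0,"wy":0,"wz":0,"x":0,"y":0,"z":-0.01,"fingers":-1},{"wx":0,"wy":0,"wz":0,"x":0,"y":0,"z":-0.03,"fingers":-1},{"wx":0,"wy":0,"wz":0,"x":0,"y":0,"z":-0.04,"fingers":-1},{"wx":0,"wy":0,"wz":0,"x":0,"y":0,"z":-0.04,"fingers":-1},{"wx":0,"wy":0,"wz":0,"x":0,"y":0,"z":-0.04,"fingers":-1}]}}

```text
time_s: 31.15
tool_pos: [0.4583, 0.0169, 0.23]
tool_rot: [-3.113, -0.416, -0.001]
contact_force: [0.7, 0.3, -1.5]
grip_width: 0.2
finger_force: 29.9
```

{"op": "servo_tool", "data": {"targets": [{"wx":0,"wy":0,"wz":0,"x":0.024,"y":-0.041,"z":0,"fingers":-1},{"wx":0,"wy":0,"wz":0,"x":0.024,"y":-0.041,"z":0,"fingers":-1},{"wx":0,"wy":0,"wz":0,"x":0.024,"y":-0.041,"z":0,"fingers":-1},{"wx":0,"wy":0,"wz":0,"x":0.024,"y":-0.041,"z":0,"fingers":-1},{"wx":0,"wy":0,"wz":0,"x":0.024,"y":-0.041,"z":0,"fingers":-1}]}}

```text
time_s: 31.65
tool_pos: [0.5208, 0.248, 0.2288]
tool_rot: [-3.113, -0.416, -0.002]
contact_force: [0.1, -0.8, -1.2]
grip_width: 0.199
finger_force: 29.9
```

{"op": "servo_tool", "data": {"targets": [{"wx":0,"wy":0,"wz":0,"x":0.024,"y":-0.042,"z":0,"fingers":-1},{"wx":0,"wy":0,"wz":-0.12,"x":0,"y":0,"z":0,"fingers":-1},{"wx":0,"wy":0.145,"wz":0,"x":0,"y":0,"z":0,"fingers":-1},{"wx":0,"wy":0.145,"wz":0,"x":0,"y":0,"z":0,"fingers":-1}]}}

```text
time_s: 32.05
tool_pos: [0.5337, 0.2937, 0.2278]
tool_rot: [-2.996, -0.587, -0.444]
contact_force: [-0.2, 1.6, -0.8]
grip_width: 0.201
finger_force: 29.9
```

{"op": "servo_tool", "data": {"targets": [{"wx":0,"wy":0.145,"wz":0,"x":0,"y":0,"z":0,"fingers":-1},{"wx":0,"wy":0.145,"wz":0,"x":0,"y":0,"z":0,"fingers":-1},{"wx":0,"wy":0,"wz":0,"x":0,"y":0,"z":0,"fingers":-1}]}}

```text
time_s: 32.35
tool_pos: [0.5255, 0.2912, 0.2212]
tool_rot: [-2.86, -0.559, -0.838]
contact_force: [-1.0, -1.1, -2.7]
grip_width: 0.201
finger_force: 29.9
```

Run:
```python
from h import *
place(-.028,.003)
```

```text
32.35 pos [0.5255 0.2912 0.2212] xax [0.78  0.316 0.54 ] z [ 0.5    0.205 -0.842] F [-1.  -1.1 -2.7] w 0.201 ff 29.93406968191266 j [ 0.27 -0.16  2.03  0.1   0.71  1.4 ]
target [0.53395382 0.29730731 0.05409969] above [-0.0385 -0.0023  0.0788] shift [-0.0817 -0.0021  0.1461] 1cm down [-0.0054  0.      0.0084]
```

{"op": "servo_tool", "data": {"targets": [{"wx":0,"wy":0,"wz":0,"x":-0.016,"y":-0.001,"z":0.027,"fingers":-1},{"wx":0,"wy":0,"wz":0,"x":-0.016,"y":-0.001,"z":0.027,"fingers":-1},{"wx":0,"wy":0,"wz":0,"x":-0.016,"y":0,"z":0.027,"fingers":-1},{"wx":0,"wy":0,"wz":0,"x":-0.015,"y":0,"z":0.026,"fingers":-1},{"wx":0,"wy":0,"wz":0,"x":0,"y":0,"z":0,"fingers":-1}]}}

```text
time_s: 32.85
tool_pos: [0.5363, 0.2967, 0.1]
tool_rot: [-2.86, -0.558, -0.838]
contact_force: [-0.5, 0.0, -1.9]
grip_width: 0.204
finger_force: 29.9
```

Run:
```python
from h import *
place(-.028,.003)
```

```text
32.85 pos [0.5363 0.2967 0.1   ] xax [0.78  0.316 0.54 ] z [ 0.5    0.205 -0.842] F [-0.5  0.  -1.9] w 0.204 ff 29.934015842154622 j [0.28 0.07 2.09 0.15 0.42 1.34]
target [0.53394033 0.29728496 0.05409685] above [ 0.0168 -0.0015 -0.0297] shift [-0.0265 -0.0013  0.0376] 1cm down [-0.0054  0.      0.0084]
```

{"op": "servo_tool", "data": {"targets": [{"wx":0,"wy":0,"wz":0,"x":-0.013,"y":-0.001,"z":0.019,"fingers":-1},{"wx":0,"wy":0,"wz":0,"x":-0.013,"y":0,"z":0.018,"fingers":-1},{"wx":0,"wy":0,"wz":0,"x":0,"y":0,"z":0,"fingers":-1}]}}

```text
time_s: 33.15
tool_pos: [0.5358, 0.2977, 0.0578]
tool_rot: [-2.857, -0.558, -0.846]
contact_force: [0.7, -0.0, -1.3]
grip_width: 0.205
finger_force: 29.9
```

{"op": "servo_tool", "data": {"targets": [{"wx":0,"wy":0,"wz":0,"x":0,"y":0,"z":0,"fingers":0.1},{"wx":0,"wy":0,"wz":0,"x":0,"y":0,"z":0,"fingers":0.1},{"wx":0,"wy":0,"wz":0,"x":0,"y":0,"z":0,"fingers":0.1},{"wx":0,"wy":0,"wz":0,"x":0,"y":0,"z":0,"fingers":0.1},{"wx":0,"wy":0,"wz":0,"x":0,"y":0,"z":0,"fingers":0.1}]}}

```text
time_s: 33.65
tool_pos: [0.5364, 0.2977, 0.0596]
tool_rot: [-2.854, -0.558, -0.854]
contact_force: [-0.1, 0.2, -0.6]
grip_width: 0.548
finger_force: 0.0
```

{"op": "servo_tool", "data": {"targets": [{"wx":0,"wy":0,"wz":0,"x":0.01,"y":0,"z":-0.035,"fingers":0.1},{"wx":0,"wy":0,"wz":0,"x":0.02,"y":0,"z":-0.035,"fingers":0.1},{"wx":0,"wy":0,"wz":0,"x":0.025,"y":0,"z":-0.035,"fingers":0.1},{"wx":0,"wy":0,"wz":0,"x":0.025,"y":0,"z":-0.035,"fingers":0.1},{"wx":0,"wy":-0.145,"wz":0,"x":0.025,"y":0,"z":-0.02,"fingers":0.1}]}}

```text
time_s: 34.15
tool_pos: [0.5305, 0.2964, 0.2463]
tool_rot: [-2.926, -0.573, -0.667]
contact_force: [0.9, 0.9, -0.6]
grip_width: 0.553
finger_force: 0.0
```

{"op": "servo_tool", "data": {"targets": [{"wx":0,"wy":-0.145,"wz":0,"x":0,"y":0,"z":0,"fingers":0.1},{"wx":0,"wy":-0.145,"wz":0,"x":0,"y":0,"z":0,"fingers":0.1},{"wx":0,"wy":-0.145,"wz":0.12,"x":0,"y":0,"z":0,"fingers":0.1},{"wx":0,"wy":0,"wz":0,"x":0,"y":0,"z":0,"fingers":0.1}]}}

```text
time_s: 34.55
tool_pos: [0.5372, 0.2975, 0.245]
tool_rot: [-3.091, -0.451, -0.065]
contact_force: [0.5, 0.6, -0.7]
grip_width: 0.547
finger_force: 0.0
```

Run:
```python
from h import *
b,d=snap('wrist','w13')
aim([*knob(np.pi),.2])
```

```text
34.6 pos [0.5362 0.2975 0.2448] xax [0.957 0.288 0.046] z [ 0.041  0.024 -0.999] F [ 0.7 -0.4 -0.1] w 0.553 ff 0.0 j [0.31 0.2  1.5  0.01 1.4  1.58]
turn [-0.012 -0.046  0.026] then shift [-0.0613  0.2057  0.0448]
```

View pics/w13.png

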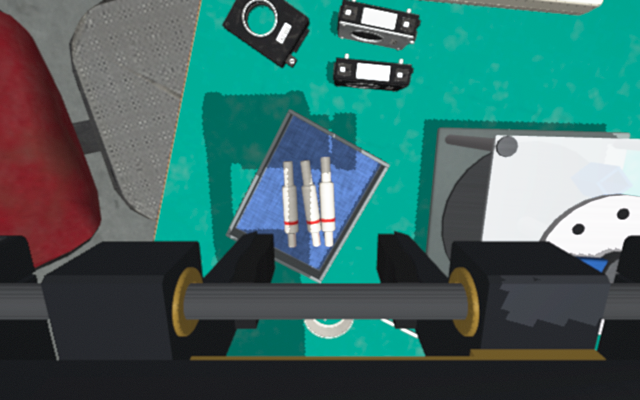

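All three gauges lie in the tray (~290–330, 160–245). Now bring the wheel home.

{"op": "servo_tool", "data": {"targets": [{"wx":-0.012,"wy":-0.046,"wz":0.026,"x":0,"y":0,"z":0,"fingers":0.1},{"wx":0,"wy":0,"wz":0,"x":-0.012,"y":0.041,"z":0,"fingers":0.1},{"wx":0,"wy":0,"wz":0,"x":-0.012,"y":0.041,"z":0,"fingers":0.1},{"wx":0,"wy":0,"wz":0,"x":-0.012,"y":0.041,"z":0,"fingers":0.1},{"wx":0,"wy":0,"wz":0,"x":-0.012,"y":0.041,"z":0.02,"fingers":0.1}]}}

```text
time_s: 35.1
tool_pos: [0.5326, 0.1255, 0.2289]
tool_rot: [3.112, 0.421, 0.014]
contact_force: [1.5, -0.0, -1.1]
grip_width: 0.551
finger_force: 0.0
```

{"op": "servo_tool", "data": {"targets": [{"wx":0,"wy":0,"wz":0,"x":-0.012,"y":0.041,"z":0.02,"fingers":0.1},{"wx":0,"wy":0,"wz":0,"x":0,"y":0,"z":0,"fingers":0.1},{"wx":0,"wy":0,"wz":0,"x":0,"y":0,"z":0,"fingers":0.1}]}}

```text
time_s: 35.4
tool_pos: [0.5301, 0.0834, 0.2062]
tool_rot: [-3.114, -0.415, -0.003]
contact_force: [-0.2, -0.1, 0.4]
grip_width: 0.548
finger_force: 0.0
```

Run:
```python
from h import *
aim([.532,.083,.136])
```

```text
35.4 pos [0.5301 0.0834 0.2062] xax [0.965 0.262 0.002] z [ 0.002  0.    -1.   ] F [-0.2 -0.1  0.4] w 0.548 ff 0.0 j [-0.07  0.09  1.7   0.    1.35  1.24]
turn [ 0.    -0.002 -0.002] then shift [0.0017 0.0009 0.0702]
```

{"op": "servo_tool", "data": {"targets": [{"wx":0,"wy":0,"wz":0,"x":0.0015,"y":0.001,"z":0.035,"fingers":0.1},{"wx":0,"wy":0,"wz":0,"x":0,"y":0,"z":0.035,"fingers":0.1},{"wx":0,"wy":0,"wz":0,"x":0,"y":0,"z":0,"fingers":-1},{"wx":0,"wy":0,"wz":0,"x":0,"y":0,"z":0,"fingers":-1},{"wx":0,"wy":0,"wz":0,"x":0,"y":0,"z":0,"fingers":-1}]}}

```text
time_s: 35.9
tool_pos: [0.5344, 0.0843, 0.1387]
tool_rot: [3.113, 0.418, 0.007]
contact_force: [-3.2, 10.5, 0.4]
grip_width: 0.299
finger_force: 6.6
```

{"op": "servo_tool", "data": {"targets": [{"wx":0,"wy":0,"wz":0,"x":0,"y":0,"z":0,"fingers":-1},{"wx":0,"wy":0,"wz":0,"x":0,"y":0,"z":0,"fingers":-1},{"wx":0,"wy":0,"wz":0,"x":0,"y":0,"z":-0.005,"fingers":-1},{"wx":0,"wy":0,"wz":0,"x":0,"y":0,"z":-0.0055,"fingers":-1},{"wx":0,"wy":0,"wz":0,"x":0,"y":0,"z":0,"fingers":-1}]}}

```text
time_s: 36.4
tool_pos: [0.5329, 0.0847, 0.148]
tool_rot: [-3.112, -0.417, -0.002]
contact_force: [-0.0, 4.9, -6.7]
grip_width: 0.285
finger_force: 30.0
```

Run:
```python
from h import *
aim([*knob(np.radians(180)),.1465])
```

```text
36.4 pos [0.5329 0.0847 0.148 ] xax [0.965 0.263 0.002] z [ 0.001  0.002 -1.   ] F [-0.   4.9 -6.7] w 0.285 ff 29.983108565211296 j [-0.06  0.16  1.75  0.    1.24  1.24]
turn [-0.001 -0.002 -0.001] then shift [-0.002   0.0012  0.0015]
```

{"op": "servo_tool", "data": {"targets": [{"wx":0,"wy":0,"wz":0,"x":0.0135,"y":0.003,"z":0,"fingers":-1},{"wx":0,"wy":0,"wz":0,"x":0.014,"y":0.007,"z":0,"fingers":-1},{"wx":0,"wy":0,"wz":0,"x":0.011,"y":0.011,"z":0,"fingers":-1},{"wx":0,"wy":0,"wz":0,"x":0.007,"y":0.014,"z":0,"fingers":-1},{"wx":0,"wy":0,"wz":0,"x":0.0025,"y":0.0155,"z":0,"fingers":-1}]}}

```text
time_s: 36.9
tool_pos: [0.5939, 0.0483, 0.1477]
tool_rot: [-3.113, -0.418, -0.005]
contact_force: [-1.2, 2.3, -7.0]
grip_width: 0.286
finger_force: 30.0
```

Run:
```python
from h import *
aim([*knob(np.radians(90)),.1465])
```

```text
36.9 pos [0.5939 0.0483 0.1477] xax [0.965 0.264 0.003] z [ 0.003  0.001 -1.   ] F [-1.2  2.3 -7. ] w 0.286 ff 29.98327041976154 j [-0.12  0.28  1.61  0.    1.26  1.18]
turn [-0.    -0.003  0.   ] then shift [-0.0013  0.0001  0.0012]
```

{"op": "servo_tool", "data": {"targets": [{"wx":0,"wy":0,"wz":0,"x":-0.003,"y":0.0155,"z":0,"fingers":-1},{"wx":0,"wy":0,"wz":0,"x":-0.0075,"y":0.014,"z":0,"fingers":-1},{"wx":0,"wy":0,"wz":0,"x":-0.011,"y":0.011,"z":0,"fingers":-1},{"wx":0,"wy":0,"wz":0,"x":-0.014,"y":0.007,"z":0,"fingers":-1},{"wx":0,"wy":0,"wz":0,"x":-0.0145,"y":0.002,"z":0,"fingers":-1}]}}

```text
time_s: 37.4
tool_pos: [0.5552, -0.0129, 0.1463]
tool_rot: [-3.111, -0.415, 0.002]
contact_force: [0.2, 14.5, -5.8]
grip_width: 0.288
finger_force: 30.0
```

{"op": "servo_tool", "data": {"targets": [{"wx":0,"wy":0,"wz":0,"x":0,"y":0,"z":0,"fingers":-1},{"wx":0,"wy":0,"wz":0,"x":0,"y":0,"z":0,"fingers":-1}]}}

```text
time_s: 37.6
tool_pos: [0.5551, -0.0128, 0.1466]
tool_rot: [-3.112, -0.415, 0.003]
contact_force: [-1.0, 6.7, -7.2]
grip_width: 0.287
finger_force: 30.0
```

Run:
```python
from h import *
aim([*knob(0),.1465])
```

```text
37.6 pos [ 0.5551 -0.0128  0.1466] xax [ 0.965  0.262 -0.001] z [-0.002  0.002 -1.   ] F [-1.   6.7 -7.2] w 0.287 ff 29.97906692326069 j [-0.24  0.19  1.71  0.    1.24  1.07]
turn [-0.003  0.001 -0.002] then shift [0.0023 0.0014 0.0001]
```

{"op": "servo_tool", "data": {"targets": [{"wx":0,"wy":0,"wz":0,"x":0.002,"y":0.0,"z":0,"fingers":-1},{"wx":0,"wy":0,"wz":0,"x":0,"y":0,"z":0,"fingers":-1},{"wx":0,"wy":0,"wz":0,"x":0,"y":0,"z":0.0055,"fingers":-1},{"wx":0,"wy":0,"wz":0,"x":0,"y":0,"z":0.005,"fingers":-1},{"wx":0,"wy":0,"wz":0,"x":0,"y":0,"z":0,"fingers":-1}]}}

```text
time_s: 38.1
tool_pos: [0.5593, -0.0118, 0.1385]
tool_rot: [-3.112, -0.416, -0.004]
contact_force: [-1.8, 10.9, 5.9]
grip_width: 0.287
finger_force: 30.0
```

{"op": "servo_tool", "data": {"targets": [{"wx":0,"wy":0,"wz":0,"x":0,"y":0,"z":0,"fingers":-0.1},{"wx":0,"wy":0,"wz":0,"x":0,"y":0,"z":0,"fingers":-0.1},{"wx":0,"wy":0,"wz":0,"x":0,"y":0,"z":0,"fingers":-0.1}]}}

```text
time_s: 38.4
tool_pos: [0.5593, -0.0141, 0.1371]
tool_rot: [3.113, 0.415, 0.002]
contact_force: [0.1, 0.2, 0.6]
grip_width: 0.452
finger_force: 0.0
```

{"op": "servo_tool", "data": {"targets": [{"wx":0,"wy":0,"wz":0,"x":0,"y":0,"z":-0.04,"fingers":-0.1},{"wx":0,"wy":0,"wz":0,"x":0,"y":0,"z":-0.04,"fingers":-0.1},{"wx":0,"wy":0,"wz":0,"x":-0.03,"y":0,"z":-0.02,"fingers":-0.1},{"wx":0,"wy":0,"wz":0,"x":-0.03,"y":0,"z":0,"fingers":-0.1},{"wx":0,"wy":0,"wz":0,"x":0,"y":0,"z":0,"fingers":-0.1}]}}

```text
time_s: 38.9
tool_pos: [0.4994, -0.0299, 0.2372]
tool_rot: [3.113, 0.414, 0.001]
contact_force: [0.2, 0.4, 0.3]
grip_width: 0.449
finger_force: 0.0
```

Run:
```python
from h import *
b,_=snap('wrist','w14');snap('scene','s14')
for w in(-8,0,8):
    q=knob(np.radians(w));u,v=proj('w14',np.r_[q,.2]);print(w,u,v,pt('w14',u,v))
u,v=proj('s14',np.r_[knob(0),.2]);print(u,v,[(k,round(pt('s14',int(round(u)),k)[2],3)) for k in range(int(v)-4,int(v)+7)])
snap('top','t14');print(tray('t14'));print('glue',pt('t14',408,238));st()
a=cv2.imread('pics/s14.png')[150:320,220:440]
cv2.imwrite('pics/m14.png',np.hstack([cv2.resize(b,(480,300)),cv2.resize(a,(300,232))[:0].reshape(0,300,3) if 0 else np.pad(cv2.resize(a,(300,232)),((0,68),(0,0),(0,0)))]))
```

```text
-8 322.6089045199065 126.53460262293324 [ 0.55078791 -0.01490564  0.19875895]
0 323.3094545901954 115.45368990835433 [ 0.55766273 -0.01353183  0.19854993]
8 322.4908123249926 104.1920957895507 [ 0.56427798 -0.0112211   0.19976157]
328.94454530414816 167.45974636706478 [(163, np.float64(0.036)), (164, np.float64(0.033)), (165, np.float64(0.033)), (166, np.float64(0.032)), (167, np.float64(0.198)), (168, np.float64(0.199)), (169, np.float64(0.199)), (170, np.float64(0.196)), (171, np.float64(0.195)), (172, np.float64(0.192)), (173, np.float64(0.187))]
((0.49787914752960205, 0.3152564465999603), (0.12199275195598602, 0.16514205932617188), 78.15816497802734)
glue [ 0.423964   -0.2121509   0.07159401]
39.05 pos [ 0.5016 -0.0293  0.2364] xax [0.965 0.262 0.001] z [ 0.001 -0.    -1.   ] F [ 0.4 -0.6 -0. ] w 0.447 ff 0.0 j [-0.29 -0.01  1.74 -0.    1.41  1.01]
```

View pics/m14.png

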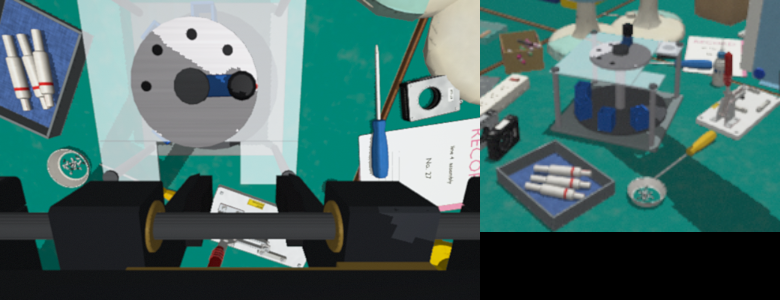

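The picture shows the knob at the red dot with its top at 0.199 (pin dropped), the pockets empty, three gauges in the tray, and the hand clear.

```bash
python3 -c "
from workcell import *
print(sign_off())"
```

```text
the job is handed in; nothing more can be done
None
```

The job is handed in: all three gauges present (pocket 1 was empty) lie in the tray, the wheel is home with the pin dropped and the glue bottle stands; one risk is that the fingers hit the standing worksheet board early on (a reading of about 96 N, under the 120 N wrist limit), and if that contact counts as the gripper's body it broke the 40 N limit.

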